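# Load the countertop fermenter and set its dial

### The arm

A 6-joint arm with a two-finger parallel gripper is mounted at the origin on the work surface. World frame = base frame: x ahead of the robot, y to its left, z up, the work surface at z = 0. Lengths are in m, angles in degrees, forces in N, time in s.
With the tool pointing down it reaches from about 0.35 to 0.875 m from the base axis. Payload 4.2 kg.
Tool frame: the origin (TCP) lies midway between the tips of the shut fingers; the grasp point (between the pads) lies 19 mm behind it; z points along the fingers, y is the line along which they close (so a half turn about z gives the same grasp; the last joint's range is limited). The gripper opens to 87 mm and grips with 3 to 60 N. Pads are 19 mm wide; open, the fingers measure 117 mm over their backs; the gripper's body (75 mm by 190 mm) begins 51 mm behind the grasp point.
Start: joints at [84.087, 22.042, 0.453, 0, -68.411, -14.817], TCP at [0.221, 0.585, 0.223] pointing down, gripper open.
Joint ranges: [-179.83, 179.83], [-69.29, 118.12], [-61.27, 80.66], [-181.25, 117.63], [-171.15, -9.14], [-177.46, 177.46]. Speed limits (degrees/s): [159.86, 159.86, 180, 180, 180, 180].

### API

Orientations are given as a 3x3 rotation matrix whose columns are the frame's x, y, z axes.
In Python, from station import sense, capture, camera_params, finish_job gives the robot as it stands.
- The arm moves only by the tool drive_tool, never from a script. Its argument "rows" is a list of rows, each an object of numbers: "tx", "ty", "tz": the shift along the tool's x, y, z in cm; "ax", "ay", "az": the turn, a rotation vector about the tool's x, y, z in rad; "claw": the finger opening in cm, from 0 to 8.7. In form: [{"tx": .., "ty": .., "tz": .., "ax": .., "ay": .., "az": .., "claw": ..}, ...]. A call has 1 to 10 rows; each row shifts and turns the commanded pose from where the row before left it, along the tool's axes as they then stand; what a row does not reach is not made up. A row lasts 1/12 s, in which the tool goes at most 41.7 mm and 7.16 degrees, less where a joint would pass 70% of its speed; a pose out of reach is approached as far as the arm can. A call with a gripper value outside its range is refused whole. The fingers move at their own pace and stop on an object; the grip force is fixed at half the most. Time passes only in rows, so rows that do not move let the fingers close. It gives the time, the measured TCP pose, the force, the opening and the grip force at its end, in the units of the state.
- sense(): the state, without advancing time (a new reading comes with each control period).
- capture(name): name is "side" or "top"; returns (picture, depth): 480x640x3 uint8, red, green, blue; 480x640 float32, m along the optical axis (not along the pixel's ray), 0 where there is no reading.
- camera_params(name): a dict with "intrinsics" (3x3 intrinsics, pixels), "k1" (the pictures are not rectified: a ray, as slopes to the right and down, at radius r is drawn at 1 + k1 r^2 times it, then the intrinsics apply), "R" (3x3) and "t" (3): a world point X has camera coordinates R X + t. Camera axes: x right, y down, z forward; pixel columns grow to the right and rows downward; lengths in m; the calibration is good to about 2 mm. A picture is of the moment at which its call begins. camera_params takes no time and is no camera call.
- finish_job(): hands the job in; it is judged then, once.
The state is a dict: "time_s": time; "joints": joint angles; "joint_velocities": joint speeds; "effort": joint torques, N m; "tcp_pos": TCP position; "ee_rot": TCP orientation; "wrist_force": force on the tool from outside, world axes, zero at the start; "moment": the same for the moment, N m; "gripper_width": opening from 0.0 (shut) to 1.0 (fully open); "gripper_force": force on a finger pad.
Only numpy, scipy, OpenCV 4.12 (cv2) and the standard library are available. Lean on these libraries where they do the work, as an engineer would, in place of code of your own. Each camera call takes 0.05 s, during which the arm holds its last target. There are 200 camera calls.

### The job

Get the fermenter ready for the next batch: take the two spare small jars from the cutting board and stand one in each of its two empty pockets, fully down and upright, set down gently rather than dropped. Turn its dial until the pointer lines up with the raised marker tab on the scale, and leave it there. Leave the jars already in their pockets where they are, and do not move or knock over the other things.

Things in the scene. Friction and masses are not known exactly. Their poses are not given: they have to be found in the camera images.
- jar_a_c (a point): a small round glass jar with flat aluminium lid, 46 mm diameter over its whole height, 82 mm tall, about 0.16 kg; this point is its centre, 41 mm above its underside. It already stands in one of the fermenter's pockets (which one varies) and stays there; its upper 52 mm stand above the fermenter's top.
- jar_b_c (a point): a small round glass jar with flat aluminium lid, 46 mm diameter over its whole height, 82 mm tall, about 0.16 kg; this point is its centre, 41 mm above its underside. It already stands in one of the fermenter's pockets (which one varies) and stays there; its upper 52 mm stand above the fermenter's top.
- jar_c_c (a point): a small round glass jar with flat aluminium lid, 46 mm diameter over its whole height, 82 mm tall, about 0.16 kg; this point is its centre, 41 mm above its underside. It already stands in one of the fermenter's pockets (which one varies) and stays there; its upper 52 mm stand above the fermenter's top.
- jar_d_c (a point): a small round glass jar with flat aluminium lid, 46 mm diameter over its whole height, 82 mm tall, about 0.16 kg; this point is its centre, 41 mm above its underside. It already stands in one of the fermenter's pockets (which one varies) and stays there; its upper 52 mm stand above the fermenter's top.
- jar_e_c (a point): a small round glass jar with flat aluminium lid, 46 mm diameter over its whole height, 82 mm tall, about 0.16 kg; this point is its centre, 41 mm above its underside. A spare: it stands upright on the fixed walnut cutting board (300 x 260 mm, 22 mm thick; place and yaw vary), somewhere among the other things there.
- jar_f_c (a point): a small round glass jar with flat aluminium lid, 46 mm diameter over its whole height, 82 mm tall, about 0.16 kg; this point is its centre, 41 mm above its underside. A spare: it stands upright on the fixed walnut cutting board (300 x 260 mm, 22 mm thick; place and yaw vary), somewhere among the other things there.
- pocket0 (a point): centre of the floor of one of the fermenter's six round pockets (2 rows along its x, 76 mm apart; 3 columns along its y, 76 mm apart; the order of the numbers says nothing about what is in it). Hole diameter 54 mm, depth 30 mm, floor 32 mm above the table, mouth with a 2 mm chamfer flush with the fermenter's top. A seated jar's centre is 41 mm above this point. Two pockets are empty; each of the others holds a jar. Axes as the fermenter's: x away from its front, z up.
- pocket1 (a point): centre of the floor of one of the fermenter's six round pockets (2 rows along its x, 76 mm apart; 3 columns along its y, 76 mm apart; the order of the numbers says nothing about what is in it). Hole diameter 54 mm, depth 30 mm, floor 32 mm above the table, mouth with a 2 mm chamfer flush with the fermenter's top. A seated jar's centre is 41 mm above this point. Two pockets are empty; each of the others holds a jar. Axes as the fermenter's: x away from its front, z up.
- pocket2 (a point): centre of the floor of one of the fermenter's six round pockets (2 rows along its x, 76 mm apart; 3 columns along its y, 76 mm apart; the order of the numbers says nothing about what is in it). Hole diameter 54 mm, depth 30 mm, floor 32 mm above the table, mouth with a 2 mm chamfer flush with the fermenter's top. A seated jar's centre is 41 mm above this point. Two pockets are empty; each of the others holds a jar. Axes as the fermenter's: x away from its front, z up.
- pocket3 (a point): centre of the floor of one of the fermenter's six round pockets (2 rows along its x, 76 mm apart; 3 columns along its y, 76 mm apart; the order of the numbers says nothing about what is in it). Hole diameter 54 mm, depth 30 mm, floor 32 mm above the table, mouth with a 2 mm chamfer flush with the fermenter's top. A seated jar's centre is 41 mm above this point. Two pockets are empty; each of the others holds a jar. Axes as the fermenter's: x away from its front, z up.
- pocket4 (a point): centre of the floor of one of the fermenter's six round pockets (2 rows along its x, 76 mm apart; 3 columns along its y, 76 mm apart; the order of the numbers says nothing about what is in it). Hole diameter 54 mm, depth 30 mm, floor 32 mm above the table, mouth with a 2 mm chamfer flush with the fermenter's top. A seated jar's centre is 41 mm above this point. Two pockets are empty; each of the others holds a jar. Axes as the fermenter's: x away from its front, z up.
- pocket5 (a point): centre of the floor of one of the fermenter's six round pockets (2 rows along its x, 76 mm apart; 3 columns along its y, 76 mm apart; the order of the numbers says nothing about what is in it). Hole diameter 54 mm, depth 30 mm, floor 32 mm above the table, mouth with a 2 mm chamfer flush with the fermenter's top. A seated jar's centre is 41 mm above this point. Two pockets are empty; each of the others holds a jar. Axes as the fermenter's: x away from its front, z up.
- fermenter: countertop fermenter, a fixed white plastic block, origin at its underside: from -85 to +85 mm along its x, -167 to +183 mm along its y, top 62 mm above the table. The pockets lie in the -y part, the dial panel in the +y end. Its place and yaw vary.
- dial (a joint): angle of the fermenter's dial, rad; 0 (low stop) to 4.6 (high stop), growing as it turns clockwise seen from above; it turns smoothly (no clicks), with about 0.05 N m of friction, and stays where it is left. It starts between 0 and 0.9.
- dial_axis (a point): point on the dial's vertical axis at the height to grip it, 94 mm above the table (32 mm above the panel). The dial: a grey skirt disc of 66 mm diameter, 8 mm high on the panel, and on it a black upright grip bar, 48 mm long, 14 mm wide, from 70 to 100 mm above the table, centred on the axis; a white line on top and a low fin show which end of the bar points. The nearest pocket centres are 105 mm away.
- dial_pointer (a point): tip of the dial's pointer fin, 36 mm from the axis along the grip bar; it turns with the dial. Its height is 72 mm above the table; its own x axis points outward along the bar.
- marker_tab (a point): inner edge of the raised black marker tab (16 mm long radially, 8 mm wide; its inner end starts 37 mm from the axis, 8 mm high) that stands on the dial's scale of ticks, 36 mm from the dial's axis at 70 mm height: the pointer's tip comes to the same place in plan when the dial is set. It is fixed, but at a different scale position each time, always clockwise of the starting pointer, 0.5 to 3.6 rad, and short of the high stop.
- big_jar_c (a point): bystander: large glass jar with a screw-top lid, 72 mm diameter, 125 mm tall, on the board; too big for the pockets; this point is on its middle, 62 mm above its underside.
- mug_c (a point): bystander: teal ceramic mug, 76 mm diameter, 88 mm tall, on the board, its handle reaching about 75 mm from the centre in its own +y direction; this point is on its middle, 44 mm above its underside.
- timer_c (a point): bystander: round plastic timer with a push button, 62 mm diameter, 32 mm tall, on the board; this point is on its middle, 13 mm above its underside.
- whisk_c (a point): bystander: flat steel whisk lying along its x, 270 mm long, 60 mm wide, 18 mm high, beside the board; this point is on its middle, 9 mm above its underside.
- tongs_c (a point): bystander: blue tongs lying along their x, 250 mm long, 76 mm wide, 14 mm high, beyond the fermenter; this point is on its middle, 7 mm above its underside.
- sauce_bottle_c (a point): bystander: amber glass bottle, 60 mm diameter, 200 mm tall, at the dial end of the fermenter; this point is on its middle, 100 mm above its underside.
- bowl_c (a point): bystander: white bowl, 110 mm diameter, 50 mm tall, at the back between board and fermenter; this point is on its middle, 25 mm above its underside.
Not all that is in view belongs to the job. Leave any red look-alike of the part that bears jar_e_c alone.

How it is judged:
By the outcome, as a careful person would: the job done as asked, in the order asked, and still so for the second after the job is handed in, with the robot touching nothing.
It also fails if it takes over 72 s, if anything falls off the work surface, if the arm or the gripper's body presses on something with over 40 N, if the wrist force passes 120 N, or if a joint passes its speed limit or range.

## Working session

There is one attempt and no reset: what is moved stays moved. The work goes in short steps, Python scripts to look and compute and a tool call to move; the robot and the scene stay as the last step left them, time stands still between calls to the robot, and variables do not carry over. Pictures are saved under pics/ and viewed, at most 10 in all, crops included, and the job is handed in when it is done.

Besides the shell and the picture viewer there is one more tool, called after ">>>" as name(argument=value, ...), one argument or row to a line, values as JSON. drive_tool: Moves the arm, as the interface text tells. Its arguments: {"type":"object","properties":{"rows":{"type":"array"}},"required":["rows"]}

```bash
mkdir -p pics; ls
cat > h.py <<'E'
import numpy as np, cv2
from station import sense, capture, camera_params, finish_job
def ray(name,uv):
    p=camera_params(name);K=np.array(p["intrinsics"]);R=np.array(p["R"]);t=np.array(p["t"])
    uv=np.atleast_2d(np.float64(uv)).reshape(-1,1,2)
    s=cv2.undistortPoints(uv,K,np.array([p["k1"],0,0,0.]))[:,0]
    d=np.c_[s,np.ones(len(s))]@R
    return -R.T@t,d
def onz(name,uv,z):
    c,d=ray(name,uv); return c+d*((np.asarray(z)-c[2])/d[:,2])[:,None]
def proj(name,X):
    p=camera_params(name);R=np.array(p["R"])
    return cv2.projectPoints(np.float64(X).reshape(-1,1,3),cv2.Rodrigues(R)[0],np.float64(p["t"]),np.array(p["intrinsics"]),np.array([p["k1"],0,0,0.]))[0][:,0]
def cloud(name,depth):
    v,u=np.mgrid[:480,:640]; c,d=ray(name,np.c_[u.ravel(),v.ravel()])
    return (c+d*depth.ravel()[:,None]).reshape(480,640,3)
E
python3 - <<'E'
from h import *
for n in("top","side"):
    im,d=capture(n); np.savez(n+"0.npz",im=im,d=d)
    cv2.imwrite(f"pics/{n}0.png",im[:,:,::-1])
    p=camera_params(n);print(n,p["intrinsics"],p["k1"],-np.array(p["R"]).T@p["t"],np.round(p["R"],3).tolist())
s=sense();print(s["tcp_pos"],s["ee_rot"],s["time_s"])
E
```

```text
pics
top [[540.73970071   0.         321.19034343]
 [  0.         540.73970071 229.73243711]
 [  0.           0.           1.        ]] -0.05314401827441496 [0.37840195 0.02873819 1.45639159] [[-0.01, -1.0, 0.005], [-0.996, 0.01, -0.087], [0.087, -0.006, -0.996]]
side [[605.59610735   0.         325.67973953]
 [  0.         605.59610735 242.32796807]
 [  0.           0.           1.        ]] -0.1475331216046217 [-0.0656614  -0.79751937  1.14159759] [[0.825, -0.565, 0.011], [-0.397, -0.594, -0.699], [0.401, 0.573, -0.715]]
[0.2210231  0.58403737 0.22156922] [[ 9.35218118e-01 -3.54071666e-01 -5.72442336e-04]
 [-3.54072101e-01 -9.35216175e-01 -1.91162479e-03]
 [ 1.41494842e-04  1.99047200e-03 -9.99998009e-01]] 0.1
```

View pics/top0.png

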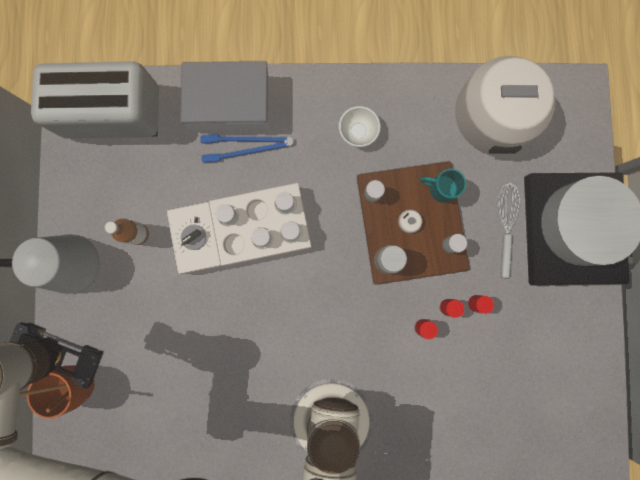

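View pics/side0.png

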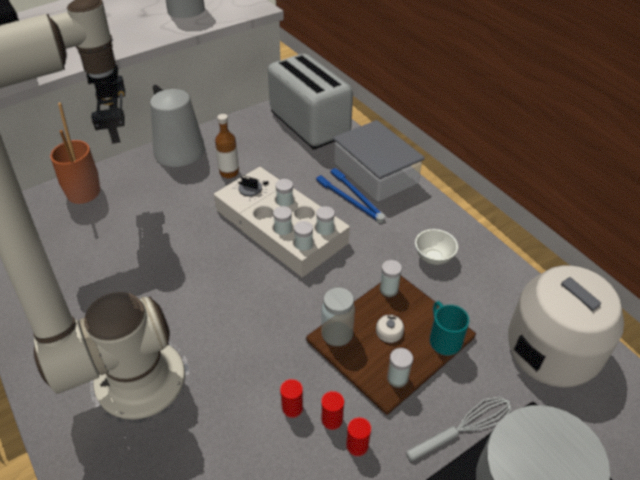

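The top view shows a white fermenter with jars at (226,214), (284,203), (261,237) and (290,231). Its empty pockets are at (257,210) and (234,243), and the dial is at (193,237). Candidates for the spare small jars are (375,190) and (457,243), both with small grey lids on the board. The jar at (391,260) is the big one, and the red look-alikes at (428,329), (454,308) and (484,304) are off the board. I'll measure and confirm with an enlarged crop.

Run:
```python
from h import *
z=np.load("top0.npz");im,d=z["im"],z["d"]
P=cloud("top",d);Z=P[:,:,2];np.save("P.npy",P)
def blobs(m,lo,n):
    k,l,st,c=cv2.connectedComponentsWithStats(m.astype(np.uint8))
    for i in range(1,k):
        if st[i,4]>lo:
            pts=np.argwhere(l==i)[:,::-1].astype(np.float32)
            (cx,cy),r=cv2.minEnclosingCircle(pts)
            print(n,np.round(c[i],1),st[i,4],"circ",round(cx,1),round(cy,1),round(r,1),"z",np.round(np.median(Z[l==i]),4), "xy",np.round(onz("top",[c[i]],np.median(Z[l==i]))[0],4))
v,u=np.mgrid[:480,:640]
fer=(u>160)&(u<315)&(v>175)&(v<280); brd=(u>350)&(u<480)&(v>155)&(v<290)
blobs(fer&(Z>.107)&(Z<.121),60,"ferlid")
blobs(fer&(Z>.084)&(Z<.105),30,"bar")
blobs(brd&(Z>.097)&(Z<.109),60,"brdlid")
blobs(brd&(Z>.13)&(Z<.16),60,"big")
blobs(brd&(Z>.085)&(Z<.13),60,"mug")
blobs(fer&(Z>.022)&(Z<.045),30,"pocketfloor")
m=fer&(Z>.055)&(Z<.07)
pts=onz("top",np.argwhere(m)[:,::-1],.062)[:,:2].astype(np.float32)*1000
# drop outliers
mm=cv2.morphologyEx(m.astype(np.uint8),cv2.MORPH_OPEN,np.ones((3,3)))
pts=onz("top",np.argwhere(mm>0)[:,::-1],.062)[:,:2].astype(np.float32)*1000
print(cv2.minAreaRect(pts), cv2.boxPoints(cv2.minAreaRect(pts)))
a=cv2.resize(im[175:285,160:320],None,fx=5,fy=5,interpolation=2)[:550,:800]
b=im[155:290,350:480]
cv2.imwrite("pics/fer.png",a[:,:,::-1]);cv2.imwrite("pics/brd.png",cv2.resize(b,None,fx=4,fy=4)[:,:,::-1])
```

```text
ferlid [284.3 200.4] 262 circ 284.2 200.5 9.1 z 0.1147 xy [0.57   0.112  0.1147]
ferlid [224.7 212.7] 259 circ 224.8 212.8 9.2 z 0.1145 xy [0.5406 0.2613 0.1145]
ferlid [290.2 230. ] 262 circ 290.2 230.0 9.2 z 0.1143 xy [0.4955 0.0976 0.1143]
ferlid [260.4 236.3] 261 circ 260.4 236.2 9.2 z 0.1145 xy [0.4806 0.1719 0.1145]
bar [190.7 235.9] 126 circ 191.0 236.5 10.1 z 0.0995 xy [0.4843 0.3494 0.0995]
brdlid [375.3 188.6] 242 circ 375.3 188.7 9.0 z 0.1043 xy [ 0.5995 -0.1175  0.1043]
brdlid [457.1 242.3] 239 circ 457.1 242.4 9.2 z 0.105 xy [ 0.4611 -0.321   0.105 ]
big [393.3 258.2] 532 circ 393.2 258.1 13.2 z 0.1478 xy [ 0.4216 -0.1533  0.1478]
mug [447.  182.3] 354 circ 443.0 182.0 22.6 z 0.1045 xy [ 0.6141 -0.3005  0.1045]
mug [375. 189.] 274 circ 375.2 189.1 9.4 z 0.1043 xy [ 0.5984 -0.1169  0.1043]
mug [456.5 242.6] 287 circ 456.5 242.8 9.8 z 0.1051 xy [ 0.4604 -0.3195  0.1051]
mug [384.2 260.8] 148 circ 391.1 258.9 14.7 z 0.1198 xy [ 0.4165 -0.1346  0.1198]
pocketfloor [257.3 209.5] 306 circ 257.4 209.6 10.0 z 0.0327 xy [0.5581 0.1889 0.0327]
pocketfloor [293.8 236.1] 45 circ 291.5 232.5 10.1 z 0.0327 xy [0.4864 0.0924 0.0327]
pocketfloor [234.  243.8] 308 circ 233.5 243.5 10.1 z 0.0328 xy [0.4678 0.2504 0.0328]
((507.3474426269531, 235.9529571533203), (171.0794677734375, 350.7162780761719), 11.171212196350098) [[389.4543   391.41592 ]
 [457.40262   47.344795]
 [625.2406    80.48999 ]
 [557.29224  424.56113 ]]
```

View pics/fer.png

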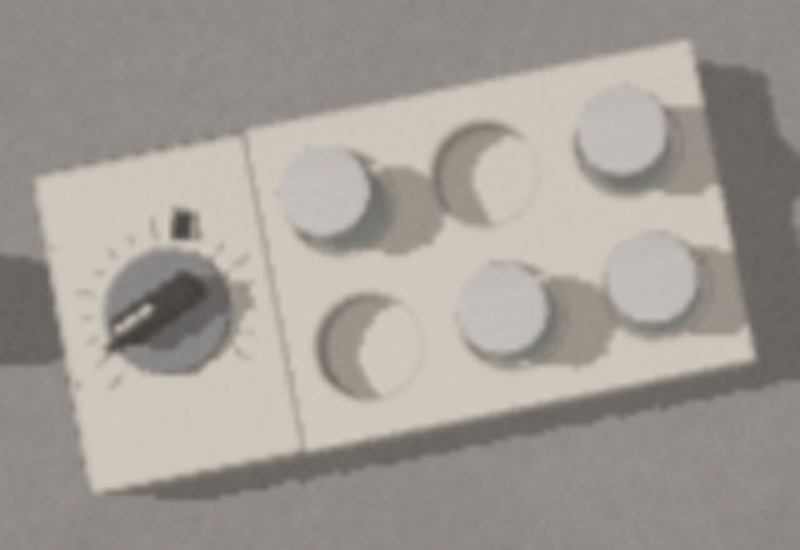

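View pics/brd.png

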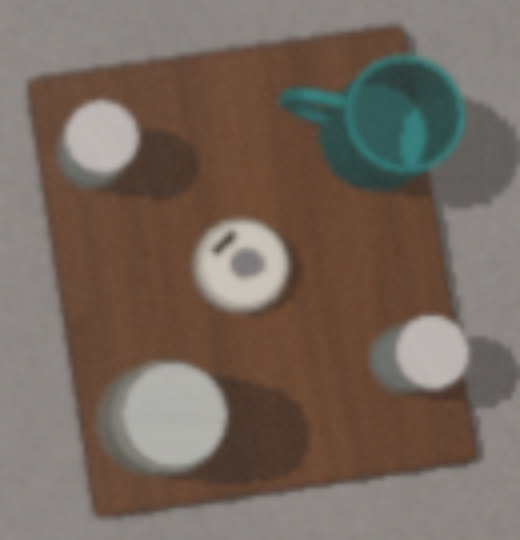

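The crops confirm it. The spares are the two small flat-lid jars at (375,189) and (457,242), and the big jar, mug and timer are clearly different. The dial pointer aims lower-left from its axis at about (193,237), and the marker tab is at (196,220).

```bash
cat > meas.py <<'E'
from h import *
def meas_dial(im,P,v=True):
    Z=P[:,:,2];V,U=np.mgrid[:480,:640]
    W=onz("top",np.c_[U.ravel(),V.ravel()],.07).reshape(480,640,3)
    hsv=im.max(2).astype(int)
    roi=(U>165)&(U<222)&(V>205)&(V<275)
    bar=roi&(Z>.088)&(Z<.106)
    q=onz("top",np.argwhere(bar)[:,::-1],.1)[:,:2]
    c=q.mean(0);w,e=np.linalg.eigh(np.cov((q-c).T));a=e[:,1]
    return c,a,len(q),2*np.sqrt(3*w)
E
python3 - <<'E'
from meas import *
z=np.load("top0.npz");im,d=z["im"],z["d"];P=np.load("P.npy");Z=P[:,:,2]
v,u=np.mgrid[:480,:640]
for (a,b) in((257,210),(233.5,243.5)):
    m=(np.hypot(u-a,v-b)<14)&(Z<.0585)
    p=np.argwhere(m)[:,::-1]; c=p.mean(0);print("mouth",c,len(p),onz("top",[c],.062)[0])
ya=np.radians(11.17);R=np.array([[np.cos(ya),-np.sin(ya)],[np.sin(ya),np.cos(ya)]]);o=np.array([.5073,.236])-R@[0,.008]
for q in([.57,.112],[.5406,.2613],[.4955,.0976],[.4806,.1719]):print("jar local",np.round((np.array(q)-o)@R*1e3,1))
for q in([.5581,.1889],[.4678,.2504]):print("floor local",np.round((np.array(q)-o)@R*1e3,1))
c,a,n,L=meas_dial(im,P);print("bar",c,a,np.degrees(np.arctan2(a[1],a[0])),n,L,"local",(c-o)@R*1e3)
g=im.max(2).astype(int)
roi=(u>165)&(u<222)&(v>205)&(v<275)
m=roi&(g<160)&(g>75)&(Z>.06)&(Z<.088)
m=roi&(g<90);k,l,st,cc=cv2.connectedComponentsWithStats(m.astype(np.uint8))
for i in range(1,k):
    if st[i,4]>4:print("dark",cc[i],st[i],onz("top",[cc[i]],.07)[0])
m=roi&(g<165);k,l,st,cc=cv2.connectedComponentsWithStats(m.astype(np.uint8))
for i in range(1,k):
    if st[i,4]>30:
        cn=np.argwhere(l==i)[:,::-1].astype(np.float32);print("skirt",cc[i],st[i])
for nm,A in(("bottle",(u>95)&(u<160)&(v>210)&(v<255)&(Z>.03)),):
    q=P[A];print(nm,[(zz,np.round(np.median(q[abs(q[:,2]-zz)<.015],0),3),(abs(q[:,2]-zz)<.015).sum()) for zz in(.04,.08,.1,.12,.15,.19)])
E
```

```text
mouth [256.84931507 209.48219178] 365 [0.55451393 0.18677632 0.062     ]
mouth [233.54213483 243.61235955] 356 [0.46630219 0.2470727  0.062     ]
jar local [  37.5 -125.8]
jar local [37.6 26.4]
jar local [ -38.4 -125.5]
jar local [-38.6 -49.7]
floor local [ 40.7 -48. ]
floor local [-36.   29.8]
bar [0.48422121 0.34972782] [-0.55594342  0.83122014] 123.77571948239328 123 [0.01595397 0.04885856] local [ -0.61016772 124.04428447]
dark [196.  219.5] [195 218   3   4  10] [0.52909114 0.34323703 0.07      ]
dark [193.03921569 236.11764706] [183 230  19  14 102] [0.4861296  0.35047325 0.07      ]
skirt [182.39687055 255.86201991] [166 206  56  69 703]
skirt [196.5        219.64705882] [194 217   6   6  34]
skirt [194.18181818 237.07272727] [181 225  29  25 550]
bottle [(0.04, array([0.493, 0.489, 0.042]), np.int64(71)), (0.08, array([0.493, 0.49 , 0.08 ]), np.int64(95)), (0.1, array([0.494, 0.491, 0.1  ]), np.int64(106)), (0.12, array([0.494, 0.497, 0.127]), np.int64(218)), (0.15, array([0.495, 0.506, 0.143]), np.int64(197)), (0.19, array([0.5  , 0.513, 0.199]), np.int64(130))]
```

>>> drive_tool(
  rows=[
    {"tx":0.5,"ty":1.5,"claw":8.7},
    {"tx":1.1,"ty":3.0,"claw":8.7},
    {"tx":1.1,"ty":3.0,"claw":8.7},
    {"tx":1.1,"ty":3.0,"claw":8.7},
    {"tx":1.1,"ty":3.0,"az":0.057,"claw":8.7},
    {"tx":1.1,"ty":2.0,"az":0.057,"claw":8.7},
    {"tx":3.0,"ty":1.2,"az":0.057,"claw":8.7},
    {"tx":3.1,"ty":1.2,"az":0.056,"claw":8.7},
    {"tx":3.1,"ty":1.2,"claw":8.7},
    {"tx":3.1,"ty":1.2,"claw":8.7},
  ],
)

```text
invalid input at $.rows[0]: expected keys tx, ty, tz, ax, ay, az, claw
```

>>> drive_tool(
  rows=[
    {"tx":3.1,"ty":1.2,"claw":8.7},
    {"tx":3.1,"ty":1.2,"claw":8.7},
    {"tx":3.1,"ty":1.2,"claw":8.7},
    {"tx":3.1,"ty":1.2,"claw":8.7},
    {"tx":3.1,"ty":1.2,"claw":8.7},
    {"tx":3.1,"ty":1.2,"claw":8.7},
    {"tx":3.1,"ty":1.2,"claw":8.7},
    {"tx":3.1,"ty":1.2,"claw":8.7},
    {"tx":3.1,"ty":1.2,"claw":8.7},
    {"tx":3.1,"ty":1.2,"claw":8.7},
  ],
)

```text
invalid input at $.rows[0]: expected keys tx, ty, tz, ax, ay, az, claw
```

```bash
cat > go.py <<'E'
from h import *
import sys
x,y,z=map(float,sys.argv[1:4]);psi=np.radians(float(sys.argv[4]))
s=sense();p=np.array(s["tcp_pos"]);R=np.array(s["ee_rot"])
Y=np.array([np.cos(psi),np.sin(psi),0]);Z=np.array([0,0,-1.]);Rt=np.c_[np.cross(Y,Z),Y,Z]
rv=cv2.Rodrigues(R.T@Rt)[0][:,0]
print("t",s["time_s"],"p",np.round(p,4),"psi",np.degrees(np.arctan2(R[1,1],R[0,1])).round(2),"F",np.round(s["wrist_force"],1),"w",round(s["gripper_width"]*8.7,2))
print("shift cm now-axes",np.round(R.T@(np.array([x,y,z])-p)*100,2),"target-axes",np.round(Rt.T@(np.array([x,y,z])-p)*100,2),"rot",np.round(rv,4))
E
python3 go.py .5995 -.1175 .22 -123.8
```

```text
t 0.1 p [0.221  0.584  0.2216] psi -110.74 F [ 0.   0.4 -0.7] w 8.69
shift cm now-axes [60.24 52.21  0.27] target-axes [70.48 37.24  0.16] rot [ 0.002  -0.0004  0.228 ]
```

All keys are required, so I'm resending the rows in full.

>>> drive_tool(
  rows=[
    {"tx":0.5,"ty":1.5,"tz":0,"ax":0,"ay":0,"az":0,"claw":8.7},
    {"tx":1.1,"ty":3.0,"tz":0,"ax":0,"ay":0,"az":0,"claw":8.7},
    {"tx":1.1,"ty":3.0,"tz":0,"ax":0,"ay":0,"az":0,"claw":8.7},
    {"tx":1.1,"ty":3.0,"tz":0,"ax":0,"ay":0,"az":0,"claw":8.7},
    {"tx":1.1,"ty":3.0,"tz":0,"ax":0,"ay":0,"az":0.057,"claw":8.7},
    {"tx":1.1,"ty":2.0,"tz":0,"ax":0,"ay":0,"az":0.057,"claw":8.7},
    {"tx":3.0,"ty":1.2,"tz":0,"ax":0,"ay":0,"az":0.057,"claw":8.7},
    {"tx":3.1,"ty":1.2,"tz":0,"ax":0,"ay":0,"az":0.057,"claw":8.7},
    {"tx":3.1,"ty":1.2,"tz":0,"ax":0,"ay":0,"az":0,"claw":8.7},
    {"tx":3.1,"ty":1.2,"tz":0,"ax":0,"ay":0,"az":0,"claw":8.7},
  ],
)

```text
time_s: 0.93
tcp_pos: [0.3014, 0.3117, 0.2224]
ee_rot: [[0.831, -0.556, -0.0], [-0.556, -0.831, -0.0], [-0.0, 0.0, -1.0]]
wrist_force: [0.6, 0.7, 0.4]
gripper_width: 1.002
gripper_force: 0.0
```

>>> drive_tool(
  rows=[
    {"tx":3.1,"ty":1.2,"tz":0,"ax":0,"ay":0,"az":0,"claw":8.7},
    {"tx":3.1,"ty":1.2,"tz":0,"ax":0,"ay":0,"az":0,"claw":8.7},
    {"tx":3.1,"ty":1.2,"tz":0,"ax":0,"ay":0,"az":0,"claw":8.7},
    {"tx":3.1,"ty":1.2,"tz":0,"ax":0,"ay":0,"az":0,"claw":8.7},
    {"tx":3.1,"ty":1.2,"tz":0,"ax":0,"ay":0,"az":0,"claw":8.7},
    {"tx":3.1,"ty":1.2,"tz":0,"ax":0,"ay":0,"az":0,"claw":8.7},
    {"tx":3.1,"ty":1.2,"tz":0,"ax":0,"ay":0,"az":0,"claw":8.7},
    {"tx":3.1,"ty":1.2,"tz":0,"ax":0,"ay":0,"az":0,"claw":8.7},
    {"tx":3.1,"ty":1.2,"tz":0,"ax":0,"ay":0,"az":0,"claw":8.7},
    {"tx":3.1,"ty":1.2,"tz":0,"ax":0,"ay":0,"az":0,"claw":8.7},
  ],
)

```text
time_s: 1.77
tcp_pos: [0.4924, 0.0395, 0.2223]
ee_rot: [[0.831, -0.556, -0.001], [-0.556, -0.831, -0.0], [-0.0, 0.0, -1.0]]
wrist_force: [0.2, 0.6, -0.0]
gripper_width: 0.999
gripper_force: 0.0
```

```bash
python3 go.py .5995 -.1175 .22 -123.8
```

```text
t 1.7667 p [0.4924 0.0395 0.2223] psi -123.8 F [ 0.2  0.6 -0. ] w 8.69
shift cm now-axes [17.63  7.08  0.22] target-axes [17.63  7.08  0.23] rot [ 0.0003  0.0005 -0.0001]
```

>>> drive_tool(
  rows=[
    {"tx":3.0,"ty":1.2,"tz":0,"ax":0,"ay":0,"az":0,"claw":8.7},
    {"tx":3.0,"ty":1.2,"tz":0,"ax":0,"ay":0,"az":0,"claw":8.7},
    {"tx":3.0,"ty":1.2,"tz":0,"ax":0,"ay":0,"az":0,"claw":8.7},
    {"tx":3.0,"ty":1.2,"tz":0,"ax":0,"ay":0,"az":0,"claw":8.7},
    {"tx":3.0,"ty":1.2,"tz":1,"ax":0,"ay":0,"az":0,"claw":8.7},
    {"tx":2.0,"ty":0.8,"tz":2,"ax":0,"ay":0,"az":0,"claw":8.7},
    {"tx":0.6,"ty":0.3,"tz":2,"ax":0,"ay":0,"az":0,"claw":8.7},
    {"tx":0,"ty":0,"tz":2,"ax":0,"ay":0,"az":0,"claw":8.7},
    {"tx":0,"ty":0,"tz":2,"ax":0,"ay":0,"az":0,"claw":8.7},
    {"tx":0,"ty":0,"tz":0,"ax":0,"ay":0,"az":0,"claw":8.7},
  ],
)

```text
time_s: 2.6
tcp_pos: [0.5953, -0.1159, 0.1273]
ee_rot: [[0.83, -0.558, -0.011], [-0.558, -0.83, 0.001], [-0.009, 0.005, -1.0]]
wrist_force: [-1.2, 0.9, -1.0]
gripper_width: 1.0
gripper_force: 0.0
```

```bash
python3 go.py .5995 -.1175 .063 -123.8
```

```text
t 2.6 p [ 0.5953 -0.1159  0.1273] psi -123.9 F [-1.2  0.9 -1. ] w 8.7
shift cm now-axes [ 0.49 -0.13  6.42] target-axes [ 0.43 -0.1   6.43] rot [ 0.0051  0.0093 -0.0017]
```

>>> drive_tool(
  rows=[
    {"tx":0,"ty":0,"tz":0,"ax":0,"ay":0,"az":0,"claw":8.7},
    {"tx":0,"ty":0,"tz":0,"ax":0,"ay":0,"az":0,"claw":8.7},
    {"tx":0,"ty":0,"tz":0,"ax":0,"ay":0,"az":0,"claw":8.7},
  ],
)

```text
time_s: 2.85
tcp_pos: [0.5998, -0.1156, 0.1343]
ee_rot: [[0.831, -0.556, 0.003], [-0.556, -0.831, -0.0], [0.003, -0.002, -1.0]]
wrist_force: [0.4, -0.3, 0.3]
gripper_width: 1.001
gripper_force: 0.0
```

```bash
python3 go.py .5995 -.1175 .063 -123.8
```

```text
t 2.85 p [ 0.5998 -0.1156  0.1343] psi -123.76 F [ 0.4 -0.3  0.3] w 8.71
shift cm now-axes [0.06 0.18 7.13] target-axes [0.08 0.17 7.13] rot [-0.0016 -0.0027  0.0008]
```

>>> drive_tool(
  rows=[
    {"tx":0,"ty":0.1,"tz":0.5,"ax":0,"ay":0,"az":0,"claw":8.7},
    {"tx":0,"ty":0.1,"tz":1,"ax":0,"ay":0,"az":0,"claw":8.7},
    {"tx":0,"ty":0,"tz":1.2,"ax":0,"ay":0,"az":0,"claw":8.7},
    {"tx":0,"ty":0,"tz":1.2,"ax":0,"ay":0,"az":0,"claw":8.7},
    {"tx":0,"ty":0,"tz":1.2,"ax":0,"ay":0,"az":0,"claw":8.7},
    {"tx":0,"ty":0,"tz":1,"ax":0,"ay":0,"az":0,"claw":8.7},
    {"tx":0,"ty":0,"tz":0.5,"ax":0,"ay":0,"az":0,"claw":8.7},
    {"tx":0,"ty":0,"tz":0.3,"ax":0,"ay":0,"az":0,"claw":8.7},
    {"tx":0,"ty":0,"tz":0,"ax":0,"ay":0,"az":0,"claw":8.7},
    {"tx":0,"ty":0,"tz":0,"ax":0,"ay":0,"az":0,"claw":8.7},
  ],
)

```text
time_s: 3.68
tcp_pos: [0.598, -0.1175, 0.0639]
ee_rot: [[0.831, -0.556, 0.001], [-0.556, -0.831, -0.0], [0.001, -0.0, -1.0]]
wrist_force: [0.1, -0.3, 0.1]
gripper_width: 0.992
gripper_force: 0.0
```

```bash
python3 go.py .5995 -.1175 .063 -123.8
```

```text
t 3.6833 p [ 0.598  -0.1175  0.0639] psi -123.78 F [ 0.1 -0.3  0.1] w 8.63
shift cm now-axes [ 0.13 -0.08  0.09] target-axes [ 0.13 -0.08  0.09] rot [-0.0003 -0.0007  0.0003]
```

>>> drive_tool(
  rows=[
    {"tx":0.1,"ty":-0.1,"tz":0,"ax":0,"ay":0,"az":0,"claw":6},
    {"tx":0,"ty":0,"tz":0,"ax":0,"ay":0,"az":0,"claw":5.2},
    {"tx":0,"ty":0,"tz":0,"ax":0,"ay":0,"az":0,"claw":5},
    {"tx":0,"ty":0,"tz":0,"ax":0,"ay":0,"az":0,"claw":4.8},
    {"tx":0,"ty":0,"tz":0,"ax":0,"ay":0,"az":0,"claw":4.6},
    {"tx":0,"ty":0,"tz":0,"ax":0,"ay":0,"az":0,"claw":4.4},
    {"tx":0,"ty":0,"tz":0,"ax":0,"ay":0,"az":0,"claw":4},
    {"tx":0,"ty":0,"tz":0,"ax":0,"ay":0,"az":0,"claw":3},
    {"tx":0,"ty":0,"tz":0,"ax":0,"ay":0,"az":0,"claw":3},
    {"tx":0,"ty":0,"tz":0,"ax":0,"ay":0,"az":0,"claw":3},
  ],
)

```text
time_s: 4.52
tcp_pos: [0.5992, -0.1171, 0.0636]
ee_rot: [[0.831, -0.556, 0.0], [-0.556, -0.831, 0.0], [0.0, -0.0, -1.0]]
wrist_force: [-0.4, 0.8, -0.2]
gripper_width: 0.519
gripper_force: 30.0
```

```bash
python3 go.py .5995 -.1175 .22 -123.8; python3 -c "
from h import *;print(sense()['gripper_force'])"
```

```text
t 4.5167 p [ 0.5992 -0.1171  0.0636] psi -123.79 F [-0.4  0.8 -0.2] w 4.52
shift cm now-axes [ 5.000e-02  1.000e-02 -1.564e+01] target-axes [ 5.000e-02  1.000e-02 -1.564e+01] rot [-0.0001 -0.0002  0.0002]
29.96447785582859
```

>>> drive_tool(
  rows=[
    {"tx":0,"ty":0,"tz":-0.3,"ax":0,"ay":0,"az":0,"claw":3},
    {"tx":0,"ty":0,"tz":-0.8,"ax":0,"ay":0,"az":0,"claw":3},
    {"tx":0,"ty":0,"tz":-1.5,"ax":0,"ay":0,"az":0,"claw":3},
    {"tx":0,"ty":0,"tz":-2,"ax":0,"ay":0,"az":0,"claw":3},
    {"tx":0,"ty":0,"tz":-2,"ax":0,"ay":0,"az":0,"claw":3},
    {"tx":0,"ty":0,"tz":-2,"ax":0,"ay":0,"az":0,"claw":3},
    {"tx":0,"ty":0,"tz":-2,"ax":0,"ay":0,"az":0,"claw":3},
    {"tx":0,"ty":0,"tz":-1.3,"ax":0,"ay":0,"az":0,"claw":3},
    {"tx":0,"ty":0,"tz":-0.8,"ax":0,"ay":0,"az":0,"claw":3},
    {"tx":-0.4,"ty":-0.4,"tz":-0.3,"ax":0,"ay":0,"az":0,"claw":3},
  ],
)

```text
time_s: 5.35
tcp_pos: [0.5984, -0.1121, 0.1953]
ee_rot: [[0.831, -0.557, 0.003], [-0.557, -0.831, -0.0], [0.002, -0.001, -1.0]]
wrist_force: [0.1, -0.1, -1.3]
gripper_width: 0.522
gripper_force: 30.0
```

>>> drive_tool(
  rows=[
    {"tx":-0.8,"ty":-0.9,"tz":0,"ax":0,"ay":0,"az":0,"claw":3},
    {"tx":-1.2,"ty":-1.4,"tz":0,"ax":0,"ay":0,"az":0,"claw":3},
    {"tx":-1.8,"ty":-2,"tz":0,"ax":0,"ay":0,"az":0,"claw":3},
    {"tx":-2,"ty":-2.2,"tz":0,"ax":0,"ay":0,"az":0,"claw":3},
    {"tx":-2,"ty":-2.2,"tz":0,"ax":0,"ay":0,"az":0,"claw":3},
    {"tx":-2,"ty":-2.2,"tz":0,"ax":0,"ay":0,"az":0,"claw":3},
    {"tx":-2,"ty":-2.2,"tz":0,"ax":0,"ay":0,"az":0,"claw":3},
    {"tx":-2,"ty":-2.2,"tz":0,"ax":0,"ay":0,"az":0,"claw":3},
    {"tx":-2,"ty":-2.2,"tz":0,"ax":0,"ay":0,"az":0,"claw":3},
    {"tx":-1.8,"ty":-2,"tz":0,"ax":0,"ay":0,"az":0,"claw":3},
  ],
)

```text
time_s: 6.18
tcp_pos: [0.5583, 0.1505, 0.1921]
ee_rot: [[0.832, -0.555, -0.003], [-0.555, -0.832, -0.001], [-0.002, 0.002, -1.0]]
wrist_force: [0.2, 0.1, -2.1]
gripper_width: 0.522
gripper_force: 30.0
```

>>> drive_tool(
  rows=[
    {"tx":-1.2,"ty":-1.4,"tz":0,"ax":0,"ay":0,"az":0,"claw":3},
    {"tx":-0.8,"ty":-0.9,"tz":0,"ax":0,"ay":0,"az":0,"claw":3},
    {"tx":-0.4,"ty":-0.4,"tz":0,"ax":0,"ay":0,"az":0,"claw":3},
    {"tx":0,"ty":0,"tz":0,"ax":0,"ay":0,"az":0,"claw":3},
    {"tx":0,"ty":0,"tz":0,"ax":0,"ay":0,"az":0,"claw":3},
    {"tx":0,"ty":0,"tz":0,"ax":0,"ay":0,"az":0,"claw":3},
  ],
)

```text
time_s: 6.68
tcp_pos: [0.5551, 0.1831, 0.1933]
ee_rot: [[0.83, -0.557, -0.001], [-0.557, -0.83, -0.0], [-0.0, 0.001, -1.0]]
wrist_force: [-0.5, 0.1, -1.4]
gripper_width: 0.523
gripper_force: 30.0
```

```bash
python3 go.py .5552 .1866 .12 -123.8; python3 -c "
from h import *;print(sense()['gripper_force'])"
```

```text
t 6.6833 p [0.5551 0.1831 0.1933] psi -123.86 F [-0.5  0.1 -1.4] w 4.55
shift cm now-axes [-0.18 -0.3   7.33] target-axes [-0.18 -0.29  7.33] rot [ 0.0008  0.0003 -0.001 ]
29.964494647356332
```

>>> drive_tool(
  rows=[
    {"tx":-0.1,"ty":-0.2,"tz":0.3,"ax":0,"ay":0,"az":0,"claw":3},
    {"tx":-0.1,"ty":-0.1,"tz":0.8,"ax":0,"ay":0,"az":0,"claw":3},
    {"tx":0,"ty":0,"tz":1.2,"ax":0,"ay":0,"az":0,"claw":3},
    {"tx":0,"ty":0,"tz":1.5,"ax":0,"ay":0,"az":0,"claw":3},
    {"tx":0,"ty":0,"tz":1.5,"ax":0,"ay":0,"az":0,"claw":3},
    {"tx":0,"ty":0,"tz":1.2,"ax":0,"ay":0,"az":0,"claw":3},
    {"tx":0,"ty":0,"tz":0.8,"ax":0,"ay":0,"az":0,"claw":3},
    {"tx":0,"ty":0,"tz":0.3,"ax":0,"ay":0,"az":0,"claw":3},
    {"tx":0,"ty":0,"tz":0,"ax":0,"ay":0,"az":0,"claw":3},
    {"tx":0,"ty":0,"tz":0,"ax":0,"ay":0,"az":0,"claw":3},
  ],
)

```text
time_s: 7.52
tcp_pos: [0.5556, 0.1877, 0.1179]
ee_rot: [[0.831, -0.556, 0.001], [-0.556, -0.831, 0.0], [0.001, -0.001, -1.0]]
wrist_force: [-0.6, 0.5, -2.2]
gripper_width: 0.523
gripper_force: 30.0
```

>>> drive_tool(
  rows=[
    {"tx":0,"ty":0,"tz":0,"ax":0,"ay":0,"az":0,"claw":3},
    {"tx":0,"ty":0,"tz":0,"ax":0,"ay":0,"az":0,"claw":3},
  ],
)

```text
time_s: 7.68
tcp_pos: [0.5557, 0.188, 0.1184]
ee_rot: [[0.831, -0.556, 0.002], [-0.556, -0.831, 0.001], [0.001, -0.002, -1.0]]
wrist_force: [-0.7, 0.0, -2.1]
gripper_width: 0.519
gripper_force: 30.0
```

```bash
python3 go.py .5552 .1866 .0736 -123.8
python3 - <<'E'
from h import *
im,d=capture("side");c=proj("side",[[.5552,.1866,.08]])[0].astype(int)
y0,x0=c[1]-50,c[0]-70
cv2.imwrite("pics/sA.png",cv2.resize(im[y0:y0+100,x0:x0+140],None,fx=5,fy=5)[:,:,::-1])
print(x0,y0,proj("side",[[.5552,.1866,.062],[.5552,.1866,.0754],[.5552,.1866,.1574]]))
E
```

```text
t 7.6833 p [0.5557 0.188  0.1184] psi -123.79 F [-0.7  0.  -2.1] w 4.52
shift cm now-axes [0.03 0.15 4.48] target-axes [0.03 0.14 4.48] rot [-0.0016 -0.0008  0.0002]
234 158 [[304.68935437 213.15983314]
 [304.61898116 209.38390876]
 [304.17516233 185.27120507]]
```

View pics/sA.png

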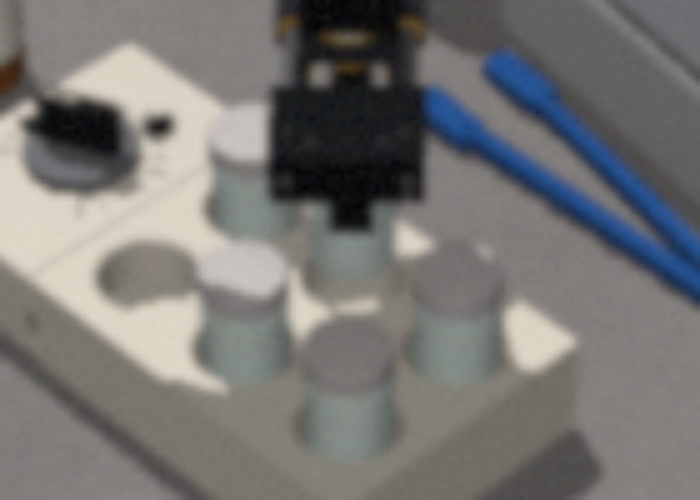

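The side crop shows the jar hanging centred over the empty mouth at about crop (350,290). I'll lower it slowly.

>>> drive_tool(
  rows=[
    {"tx":0,"ty":0.1,"tz":0.3,"ax":0,"ay":0,"az":0,"claw":3},
    {"tx":0,"ty":0,"tz":0.5,"ax":0,"ay":0,"az":0,"claw":3},
    {"tx":0,"ty":0,"tz":0.5,"ax":0,"ay":0,"az":0,"claw":3},
    {"tx":0,"ty":0,"tz":0.5,"ax":0,"ay":0,"az":0,"claw":3},
    {"tx":0,"ty":0,"tz":0.5,"ax":0,"ay":0,"az":0,"claw":3},
    {"tx":0,"ty":0,"tz":0.5,"ax":0,"ay":0,"az":0,"claw":3},
    {"tx":0,"ty":0,"tz":0.5,"ax":0,"ay":0,"az":0,"claw":3},
    {"tx":0,"ty":0,"tz":0.4,"ax":0,"ay":0,"az":0,"claw":3},
    {"tx":0,"ty":0,"tz":0.3,"ax":0,"ay":0,"az":0,"claw":3},
    {"tx":0,"ty":0,"tz":0.1,"ax":0,"ay":0,"az":0,"claw":3},
  ],
)

```text
time_s: 8.57
tcp_pos: [0.5544, 0.1867, 0.0758]
ee_rot: [[0.831, -0.556, -0.001], [-0.556, -0.831, -0.001], [-0.0, 0.001, -1.0]]
wrist_force: [-0.5, -0.3, -1.5]
gripper_width: 0.52
gripper_force: 30.0
```

>>> drive_tool(
  rows=[
    {"tx":0,"ty":0,"tz":0,"ax":0,"ay":0,"az":0,"claw":3},
    {"tx":0,"ty":0,"tz":0,"ax":0,"ay":0,"az":0,"claw":3},
    {"tx":0,"ty":0,"tz":0.1,"ax":0,"ay":0,"az":0,"claw":3},
    {"tx":0,"ty":0,"tz":0.1,"ax":0,"ay":0,"az":0,"claw":3},
    {"tx":0,"ty":0,"tz":0,"ax":0,"ay":0,"az":0,"claw":3},
  ],
)

```text
time_s: 8.98
tcp_pos: [0.5546, 0.1869, 0.0745]
ee_rot: [[0.831, -0.556, -0.0], [-0.556, -0.831, 0.0], [-0.0, -0.0, -1.0]]
wrist_force: [-0.3, 0.1, -1.5]
gripper_width: 0.518
gripper_force: 30.0
```

```bash
python3 go.py .5552 .1866 .0736 -123.8
```

```text
t 8.9833 p [0.5546 0.1869 0.0745] psi -123.8 F [-0.3  0.1 -1.5] w 4.51
shift cm now-axes [ 0.06 -0.01  0.09] target-axes [ 0.06 -0.01  0.09] rot [-0.0001  0.0001  0.    ]
```

>>> drive_tool(
  rows=[
    {"tx":0,"ty":0,"tz":0.05,"ax":0,"ay":0,"az":0,"claw":3},
    {"tx":0,"ty":0,"tz":0.05,"ax":0,"ay":0,"az":0,"claw":3},
    {"tx":0,"ty":0,"tz":0,"ax":0,"ay":0,"az":0,"claw":3},
  ],
)

```text
time_s: 9.23
tcp_pos: [0.5547, 0.1869, 0.0736]
ee_rot: [[0.831, -0.556, 0.0], [-0.556, -0.831, 0.0], [0.0, -0.0, -1.0]]
wrist_force: [-0.1, 0.0, -2.5]
gripper_width: 0.523
gripper_force: 30.0
```

>>> drive_tool(
  rows=[
    {"tx":0,"ty":0,"tz":0.05,"ax":0,"ay":0,"az":0,"claw":3},
    {"tx":0,"ty":0,"tz":0,"ax":0,"ay":0,"az":0,"claw":3},
    {"tx":0,"ty":0,"tz":0,"ax":0,"ay":0,"az":0,"claw":3},
  ],
)

```text
time_s: 9.48
tcp_pos: [0.5548, 0.1869, 0.0735]
ee_rot: [[0.831, -0.556, 0.0], [-0.556, -0.831, 0.0], [0.0, -0.0, -1.0]]
wrist_force: [-0.3, 0.0, 2.1]
gripper_width: 0.519
gripper_force: 30.0
```

>>> drive_tool(
  rows=[
    {"tx":0,"ty":0,"tz":0,"ax":0,"ay":0,"az":0,"claw":4.7},
    {"tx":0,"ty":0,"tz":0,"ax":0,"ay":0,"az":0,"claw":5},
    {"tx":0,"ty":0,"tz":0,"ax":0,"ay":0,"az":0,"claw":5.5},
    {"tx":0,"ty":0,"tz":0,"ax":0,"ay":0,"az":0,"claw":6.5},
    {"tx":0,"ty":0,"tz":0,"ax":0,"ay":0,"az":0,"claw":6.5},
    {"tx":0,"ty":0,"tz":-0.3,"ax":0,"ay":0,"az":0,"claw":6.5},
    {"tx":0,"ty":0,"tz":-0.7,"ax":0,"ay":0,"az":0,"claw":6.5},
    {"tx":0,"ty":0,"tz":-1.2,"ax":0,"ay":0,"az":0,"claw":6.5},
    {"tx":0,"ty":0,"tz":-2,"ax":0,"ay":0,"az":0,"claw":6.5},
    {"tx":0,"ty":0,"tz":-2,"ax":0,"ay":0,"az":0,"claw":8.7},
  ],
)

```text
time_s: 10.32
tcp_pos: [0.5544, 0.1867, 0.1358]
ee_rot: [[0.831, -0.556, -0.001], [-0.556, -0.831, -0.001], [-0.0, 0.001, -1.0]]
wrist_force: [0.4, 0.1, 0.8]
gripper_width: 0.773
gripper_force: 0.0
```

```bash
python3 go.py .461 -.321 .18 -123.8
```

```text
t 10.3167 p [0.5544 0.1867 0.1358] psi -123.79 F [0.4 0.1 0.8] w 6.73
shift cm now-axes [20.47 47.39 -4.37] target-axes [20.48 47.39 -4.42] rot [0.001  0.0003 0.0002]
```

>>> drive_tool(
  rows=[
    {"tx":0.4,"ty":0.9,"tz":-1.6,"ax":0,"ay":0,"az":0,"claw":8.7},
    {"tx":0.75,"ty":1.75,"tz":-1.3,"ax":0,"ay":0,"az":0,"claw":8.7},
    {"tx":1.1,"ty":2.6,"tz":-1,"ax":0,"ay":0,"az":0,"claw":8.7},
    {"tx":1.25,"ty":2.9,"tz":-0.7,"ax":0,"ay":0,"az":0,"claw":8.7},
    {"tx":1.25,"ty":2.9,"tz":-0.3,"ax":0,"ay":0,"az":0,"claw":8.7},
    {"tx":1.25,"ty":2.9,"tz":0,"ax":0,"ay":0,"az":0,"claw":8.7},
    {"tx":1.25,"ty":2.9,"tz":0,"ax":0,"ay":0,"az":0,"claw":8.7},
    {"tx":1.25,"ty":2.9,"tz":0,"ax":0,"ay":0,"az":0,"claw":8.7},
    {"tx":1.25,"ty":2.9,"tz":0,"ax":0,"ay":0,"az":0,"claw":8.7},
    {"tx":1.25,"ty":2.9,"tz":0,"ax":0,"ay":0,"az":0,"claw":8.7},
  ],
)

```text
time_s: 11.15
tcp_pos: [0.5036, -0.088, 0.185]
ee_rot: [[0.831, -0.556, 0.001], [-0.556, -0.831, 0.0], [0.001, -0.001, -1.0]]
wrist_force: [0.5, -0.0, -0.1]
gripper_width: 0.997
gripper_force: 0.0
```

>>> drive_tool(
  rows=[
    {"tx":1.25,"ty":2.9,"tz":0,"ax":0,"ay":0,"az":0,"claw":8.7},
    {"tx":1.25,"ty":2.9,"tz":0,"ax":0,"ay":0,"az":0,"claw":8.7},
    {"tx":1.25,"ty":2.9,"tz":0,"ax":0,"ay":0,"az":0,"claw":8.7},
    {"tx":1.25,"ty":2.9,"tz":0,"ax":0,"ay":0,"az":0,"claw":8.7},
    {"tx":1.25,"ty":2.9,"tz":0,"ax":0,"ay":0,"az":0,"claw":8.7},
    {"tx":1.1,"ty":2.6,"tz":0,"ax":0,"ay":0,"az":0,"claw":8.7},
    {"tx":0.9,"ty":2.0,"tz":0,"ax":0,"ay":0,"az":0,"claw":8.7},
    {"tx":0.65,"ty":1.45,"tz":0,"ax":0,"ay":0,"az":0,"claw":8.7},
    {"tx":0.4,"ty":0.9,"tz":0,"ax":0,"ay":0,"az":0,"claw":8.7},
    {"tx":0.2,"ty":0.4,"tz":0,"ax":0,"ay":0,"az":0,"claw":8.7},
  ],
)

```text
time_s: 11.98
tcp_pos: [0.4611, -0.3222, 0.1845]
ee_rot: [[0.83, -0.558, 0.001], [-0.558, -0.83, -0.0], [0.001, -0.0, -1.0]]
wrist_force: [0.0, 0.3, 0.1]
gripper_width: 1.004
gripper_force: 0.0
```

>>> drive_tool(
  rows=[
    {"tx":0,"ty":0,"tz":0,"ax":0,"ay":0,"az":0,"claw":8.7},
    {"tx":0,"ty":0,"tz":0,"ax":0,"ay":0,"az":0,"claw":8.7},
    {"tx":0,"ty":0,"tz":0,"ax":0,"ay":0,"az":0,"claw":8.7},
    {"tx":0,"ty":0,"tz":0,"ax":0,"ay":0,"az":0,"claw":8.7},
  ],
)

```text
time_s: 12.32
tcp_pos: [0.4617, -0.3202, 0.1842]
ee_rot: [[0.832, -0.555, 0.0], [-0.555, -0.832, 0.0], [0.0, -0.0, -1.0]]
wrist_force: [0.0, -0.5, 0.3]
gripper_width: 0.999
gripper_force: 0.0
```

```bash
python3 go.py .461 -.321 .0636 -123.8
python3 - <<'E'
from h import *
im,d=capture("top");P=cloud("top",d);Z=P[:,:,2];v,u=np.mgrid[:480,:640]
for nm,m in(("A",(np.hypot(u-257,v-207)<16)&(abs(Z-.114)<.006)),("F",(np.hypot(u-457,v-242)<14)&(abs(Z-.104)<.005))):
    p=np.argwhere(m)[:,::-1];print(nm,len(p),np.median(Z[m]) if len(p) else 0,onz("top",[p.mean(0)],.114 if nm=="A" else .104) if len(p) else 0)
cv2.imwrite("pics/t2.png",im[:,:,::-1])
E
```

```text
t 12.3167 p [ 0.4617 -0.3202  0.1842] psi -123.72 F [ 0.  -0.5  0.3] w 8.69
shift cm now-axes [-1.000e-02  1.000e-01  1.206e+01] target-axes [-1.000e-02  1.000e-01  1.206e+01] rot [-0.0001 -0.0001  0.0015]
A 263 0.11447676537352636 [[0.55477959 0.18584041 0.114     ]]
F 134 0.10474330202203852 [[ 0.45480641 -0.31774706  0.104     ]]
```

>>> drive_tool(
  rows=[
    {"tx":0,"ty":0.1,"tz":0.5,"ax":0,"ay":0,"az":0,"claw":8.7},
    {"tx":0,"ty":0,"tz":1,"ax":0,"ay":0,"az":0,"claw":8.7},
    {"tx":0,"ty":0,"tz":1.5,"ax":0,"ay":0,"az":0,"claw":8.7},
    {"tx":0,"ty":0,"tz":1.5,"ax":0,"ay":0,"az":0,"claw":8.7},
    {"tx":0,"ty":0,"tz":1.5,"ax":0,"ay":0,"az":0,"claw":8.7},
    {"tx":0,"ty":0,"tz":1.5,"ax":0,"ay":0,"az":0,"claw":8.7},
    {"tx":0,"ty":0,"tz":1.5,"ax":0,"ay":0,"az":0,"claw":8.7},
    {"tx":0,"ty":0,"tz":1.5,"ax":0,"ay":0,"az":0,"claw":8.7},
    {"tx":0,"ty":0,"tz":1,"ax":0,"ay":0,"az":0,"claw":8.7},
    {"tx":0,"ty":0,"tz":0.5,"ax":0,"ay":0,"az":0,"claw":8.7},
  ],
)

```text
time_s: 13.2
tcp_pos: [0.4596, -0.3213, 0.0618]
ee_rot: [[0.831, -0.556, -0.003], [-0.556, -0.831, 0.002], [-0.004, 0.001, -1.0]]
wrist_force: [-0.5, 0.5, 0.0]
gripper_width: 1.0
gripper_force: 0.0
```

>>> drive_tool(
  rows=[
    {"tx":0,"ty":0,"tz":0,"ax":0,"ay":0,"az":0,"claw":8.7},
    {"tx":0,"ty":0,"tz":0,"ax":0,"ay":0,"az":0,"claw":8.7},
    {"tx":0,"ty":0,"tz":0,"ax":0,"ay":0,"az":0,"claw":8.7},
  ],
)

```text
time_s: 13.45
tcp_pos: [0.4615, -0.3222, 0.0648]
ee_rot: [[0.831, -0.556, 0.002], [-0.556, -0.831, -0.001], [0.002, -0.0, -1.0]]
wrist_force: [-0.3, -0.3, 0.4]
gripper_width: 1.001
gripper_force: 0.0
```

```bash
python3 go.py .461 -.321 .0636 -123.8
```

```text
t 13.45 p [ 0.4615 -0.3222  0.0648] psi -123.78 F [-0.3 -0.3  0.4] w 8.71
shift cm now-axes [-0.1  -0.07  0.12] target-axes [-0.1  -0.07  0.12] rot [-0.0002 -0.0017  0.0004]
```

>>> drive_tool(
  rows=[
    {"tx":-0.05,"ty":-0.05,"tz":0,"ax":0,"ay":0,"az":0,"claw":6},
    {"tx":0,"ty":0,"tz":0,"ax":0,"ay":0,"az":0,"claw":5.2},
    {"tx":0,"ty":0,"tz":0,"ax":0,"ay":0,"az":0,"claw":5},
    {"tx":0,"ty":0,"tz":0,"ax":0,"ay":0,"az":0,"claw":4.8},
    {"tx":0,"ty":0,"tz":0,"ax":0,"ay":0,"az":0,"claw":4.6},
    {"tx":0,"ty":0,"tz":0,"ax":0,"ay":0,"az":0,"claw":4.4},
    {"tx":0,"ty":0,"tz":0,"ax":0,"ay":0,"az":0,"claw":4},
    {"tx":0,"ty":0,"tz":0,"ax":0,"ay":0,"az":0,"claw":3},
    {"tx":0,"ty":0,"tz":0,"ax":0,"ay":0,"az":0,"claw":3},
    {"tx":0,"ty":0,"tz":0,"ax":0,"ay":0,"az":0,"claw":3},
  ],
)

```text
time_s: 14.28
tcp_pos: [0.4606, -0.3212, 0.064]
ee_rot: [[0.831, -0.556, -0.0], [-0.556, -0.831, -0.0], [-0.0, 0.0, -1.0]]
wrist_force: [-0.3, -0.8, -0.3]
gripper_width: 0.518
gripper_force: 29.9
```

```bash
python3 go.py .4664 .2467 .20 -123.8
```

```text
t 14.2833 p [ 0.4606 -0.3212  0.064 ] psi -123.8 F [-0.3 -0.8 -0.3] w 4.51
shift cm now-axes [-31.11 -47.52 -13.6 ] target-axes [-31.12 -47.51 -13.6 ] rot [0.0001 0.0001 0.0001]
```

>>> drive_tool(
  rows=[
    {"tx":0,"ty":0,"tz":-0.3,"ax":0,"ay":0,"az":0,"claw":3},
    {"tx":0,"ty":0,"tz":-0.8,"ax":0,"ay":0,"az":0,"claw":3},
    {"tx":0,"ty":0,"tz":-1.5,"ax":0,"ay":0,"az":0,"claw":3},
    {"tx":0,"ty":0,"tz":-2.2,"ax":0,"ay":0,"az":0,"claw":3},
    {"tx":0,"ty":0,"tz":-2.6,"ax":0,"ay":0,"az":0,"claw":3},
    {"tx":0,"ty":0,"tz":-2.6,"ax":0,"ay":0,"az":0,"claw":3},
    {"tx":0,"ty":0,"tz":-2.3,"ax":0,"ay":0,"az":0,"claw":3},
    {"tx":0,"ty":0,"tz":-1.8,"ax":0,"ay":0,"az":0,"claw":3},
    {"tx":0,"ty":0,"tz":-1.2,"ax":0,"ay":0,"az":0,"claw":3},
    {"tx":0,"ty":0,"tz":-0.7,"ax":0,"ay":0,"az":0,"claw":3},
  ],
)

```text
time_s: 15.12
tcp_pos: [0.4612, -0.3214, 0.2267]
ee_rot: [[0.831, -0.556, 0.004], [-0.556, -0.831, -0.001], [0.004, -0.001, -1.0]]
wrist_force: [0.2, 0.3, -0.8]
gripper_width: 0.522
gripper_force: 29.9
```

>>> drive_tool(
  rows=[
    {"tx":-0.5,"ty":-0.8,"tz":0,"ax":0,"ay":0,"az":0,"claw":3},
    {"tx":-1,"ty":-1.55,"tz":0,"ax":0,"ay":0,"az":0,"claw":3},
    {"tx":-1.5,"ty":-2.35,"tz":0,"ax":0,"ay":0,"az":0,"claw":3},
    {"tx":-1.7,"ty":-2.6,"tz":0,"ax":0,"ay":0,"az":0,"claw":3},
    {"tx":-1.7,"ty":-2.6,"tz":0,"ax":0,"ay":0,"az":0,"claw":3},
    {"tx":-1.7,"ty":-2.6,"tz":0,"ax":0,"ay":0,"az":0,"claw":3},
    {"tx":-1.7,"ty":-2.6,"tz":0,"ax":0,"ay":0,"az":0,"claw":3},
    {"tx":-1.7,"ty":-2.6,"tz":0,"ax":0,"ay":0,"az":0,"claw":3},
    {"tx":-1.7,"ty":-2.6,"tz":0,"ax":0,"ay":0,"az":0,"claw":3},
    {"tx":-1.7,"ty":-2.6,"tz":0,"ax":0,"ay":0,"az":0,"claw":3},
  ],
)

```text
time_s: 15.95
tcp_pos: [0.4629, -0.0461, 0.223]
ee_rot: [[0.831, -0.556, -0.002], [-0.556, -0.831, 0.0], [-0.002, 0.001, -1.0]]
wrist_force: [1.0, 0.1, -0.9]
gripper_width: 0.522
gripper_force: 29.9
```

>>> drive_tool(
  rows=[
    {"tx":-1.7,"ty":-2.6,"tz":0,"ax":0,"ay":0,"az":0,"claw":3},
    {"tx":-1.7,"ty":-2.6,"tz":0,"ax":0,"ay":0,"az":0,"claw":3},
    {"tx":-1.7,"ty":-2.6,"tz":0,"ax":0,"ay":0,"az":0,"claw":3},
    {"tx":-1.7,"ty":-2.6,"tz":0,"ax":0,"ay":0,"az":0,"claw":3},
    {"tx":-1.7,"ty":-2.6,"tz":0,"ax":0,"ay":0,"az":0,"claw":3},
    {"tx":-1.7,"ty":-2.6,"tz":0,"ax":0,"ay":0,"az":0,"claw":3},
    {"tx":-1.5,"ty":-2.3,"tz":0,"ax":0,"ay":0,"az":0,"claw":3},
    {"tx":-1.4,"ty":-2,"tz":0,"ax":0,"ay":0,"az":0,"claw":3},
    {"tx":-1.2,"ty":-1.8,"tz":0,"ax":0,"ay":0,"az":0,"claw":3},
    {"tx":-0.9,"ty":-1.3,"tz":0,"ax":0,"ay":0,"az":0,"claw":3},
  ],
)

```text
time_s: 16.78
tcp_pos: [0.4646, 0.2294, 0.2228]
ee_rot: [[0.832, -0.555, -0.002], [-0.555, -0.832, -0.001], [-0.001, 0.002, -1.0]]
wrist_force: [-0.6, -0.0, -1.3]
gripper_width: 0.52
gripper_force: 29.9
```

>>> drive_tool(
  rows=[
    {"tx":-0.5,"ty":-0.8,"tz":0,"ax":0,"ay":0,"az":0,"claw":3},
    {"tx":-0.3,"ty":-0.5,"tz":0,"ax":0,"ay":0,"az":0,"claw":3},
    {"tx":-0.2,"ty":-0.3,"tz":0,"ax":0,"ay":0,"az":0,"claw":3},
    {"tx":0,"ty":0,"tz":0,"ax":0,"ay":0,"az":0,"claw":3},
    {"tx":0,"ty":0,"tz":0,"ax":0,"ay":0,"az":0,"claw":3},
    {"tx":0,"ty":0,"tz":0,"ax":0,"ay":0,"az":0,"claw":3},
  ],
)

```text
time_s: 17.28
tcp_pos: [0.4664, 0.2457, 0.2241]
ee_rot: [[0.83, -0.557, -0.0], [-0.557, -0.83, -0.0], [-0.0, 0.0, -1.0]]
wrist_force: [0.3, 0.5, -1.7]
gripper_width: 0.52
gripper_force: 29.9
```

```bash
python3 go.py .4664 .2467 .118 -123.8
```

```text
t 17.2833 p [0.4664 0.2457 0.2241] psi -123.86 F [ 0.3  0.5 -1.7] w 4.52
shift cm now-axes [-0.06 -0.08 10.61] target-axes [-0.06 -0.08 10.61] rot [ 0.0002  0.     -0.001 ]
```

>>> drive_tool(
  rows=[
    {"tx":0,"ty":0,"tz":0.5,"ax":0,"ay":0,"az":0,"claw":3},
    {"tx":0,"ty":0,"tz":1,"ax":0,"ay":0,"az":0,"claw":3},
    {"tx":0,"ty":0,"tz":1.5,"ax":0,"ay":0,"az":0,"claw":3},
    {"tx":0,"ty":0,"tz":1.8,"ax":0,"ay":0,"az":0,"claw":3},
    {"tx":0,"ty":0,"tz":1.8,"ax":0,"ay":0,"az":0,"claw":3},
    {"tx":0,"ty":0,"tz":1.5,"ax":0,"ay":0,"az":0,"claw":3},
    {"tx":0,"ty":0,"tz":1.2,"ax":0,"ay":0,"az":0,"claw":3},
    {"tx":0,"ty":0,"tz":0.7,"ax":0,"ay":0,"az":0,"claw":3},
    {"tx":0,"ty":0,"tz":0.4,"ax":0,"ay":0,"az":0,"claw":3},
    {"tx":0,"ty":0,"tz":0.2,"ax":0,"ay":0,"az":0,"claw":3},
  ],
)

```text
time_s: 18.12
tcp_pos: [0.4663, 0.2462, 0.1173]
ee_rot: [[0.831, -0.556, -0.001], [-0.556, -0.831, -0.001], [-0.0, 0.001, -1.0]]
wrist_force: [0.1, 0.4, -1.4]
gripper_width: 0.52
gripper_force: 29.9
```

>>> drive_tool(
  rows=[
    {"tx":0,"ty":0,"tz":0,"ax":0,"ay":0,"az":0,"claw":3},
    {"tx":0,"ty":0,"tz":0,"ax":0,"ay":0,"az":0,"claw":3},
    {"tx":0,"ty":0,"tz":0,"ax":0,"ay":0,"az":0,"claw":3},
  ],
)

```text
time_s: 18.37
tcp_pos: [0.4669, 0.2469, 0.1188]
ee_rot: [[0.831, -0.556, 0.001], [-0.556, -0.831, 0.001], [0.0, -0.002, -1.0]]
wrist_force: [-0.1, 0.4, -1.4]
gripper_width: 0.518
gripper_force: 29.9
```

```bash
python3 go.py .4664 .2467 .074 -123.8
python3 - <<'E'
from h import *
im,d=capture("side");c=proj("side",[[.4664,.2467,.08]])[0].astype(int)
y0,x0=c[1]-50,c[0]-70
cv2.imwrite("pics/sB.png",cv2.resize(im[y0:y0+100,x0:x0+140],None,fx=5,fy=5)[:,:,::-1])
E
```

```text
t 18.3667 p [0.4669 0.2469 0.1188] psi -123.79 F [-0.1  0.4 -1.4] w 4.51
shift cm now-axes [-0.03  0.05  4.48] target-axes [-0.03  0.04  4.48] rot [-0.0016 -0.0005  0.0002]
```

View pics/sB.png

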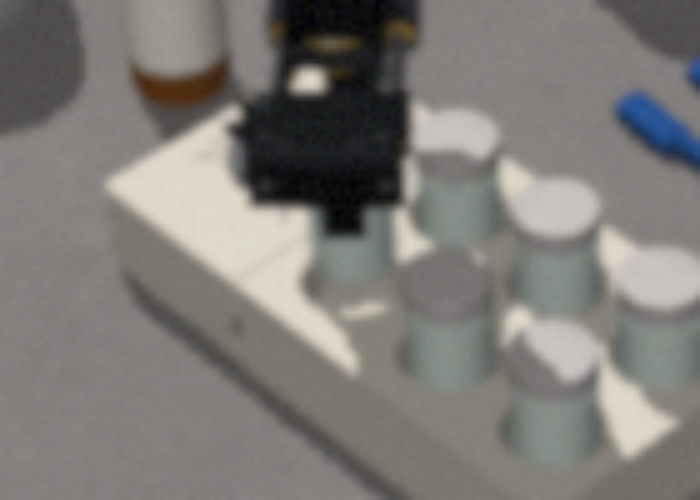

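The first jar is seated, its lid level with its neighbours. The second hangs centred over the last mouth at crop (350,285), so I'll lower it.

>>> drive_tool(
  rows=[
    {"tx":0,"ty":0,"tz":0.3,"ax":0,"ay":0,"az":0,"claw":3},
    {"tx":0,"ty":0,"tz":0.5,"ax":0,"ay":0,"az":0,"claw":3},
    {"tx":0,"ty":0,"tz":0.5,"ax":0,"ay":0,"az":0,"claw":3},
    {"tx":0,"ty":0,"tz":0.5,"ax":0,"ay":0,"az":0,"claw":3},
    {"tx":0,"ty":0,"tz":0.5,"ax":0,"ay":0,"az":0,"claw":3},
    {"tx":0,"ty":0,"tz":0.5,"ax":0,"ay":0,"az":0,"claw":3},
    {"tx":0,"ty":0,"tz":0.5,"ax":0,"ay":0,"az":0,"claw":3},
    {"tx":0,"ty":0,"tz":0.4,"ax":0,"ay":0,"az":0,"claw":3},
    {"tx":0,"ty":0,"tz":0.3,"ax":0,"ay":0,"az":0,"claw":3},
    {"tx":0,"ty":0,"tz":0.2,"ax":0,"ay":0,"az":0,"claw":3},
  ],
)

```text
time_s: 19.25
tcp_pos: [0.4663, 0.2464, 0.0755]
ee_rot: [[0.831, -0.556, -0.0], [-0.556, -0.831, -0.0], [-0.0, 0.001, -1.0]]
wrist_force: [0.2, -0.3, -1.1]
gripper_width: 0.523
gripper_force: 29.9
```

>>> drive_tool(
  rows=[
    {"tx":0,"ty":0,"tz":0,"ax":0,"ay":0,"az":0,"claw":3},
    {"tx":0,"ty":0,"tz":0,"ax":0,"ay":0,"az":0,"claw":3},
    {"tx":0,"ty":0,"tz":0.1,"ax":0,"ay":0,"az":0,"claw":3},
    {"tx":0,"ty":0,"tz":0,"ax":0,"ay":0,"az":0,"claw":3},
    {"tx":0,"ty":0,"tz":0,"ax":0,"ay":0,"az":0,"claw":3},
  ],
)

```text
time_s: 19.67
tcp_pos: [0.4665, 0.2466, 0.0752]
ee_rot: [[0.831, -0.556, 0.0], [-0.556, -0.831, 0.0], [0.0, -0.0, -1.0]]
wrist_force: [0.3, 1.0, -0.9]
gripper_width: 0.521
gripper_force: 29.9
```

>>> drive_tool(
  rows=[
    {"tx":0,"ty":0,"tz":0.05,"ax":0,"ay":0,"az":0,"claw":3},
    {"tx":0,"ty":0,"tz":0.05,"ax":0,"ay":0,"az":0,"claw":3},
    {"tx":0,"ty":0,"tz":0,"ax":0,"ay":0,"az":0,"claw":3},
    {"tx":0,"ty":0,"tz":0,"ax":0,"ay":0,"az":0,"claw":3},
  ],
)

```text
time_s: 20.0
tcp_pos: [0.4665, 0.2466, 0.0741]
ee_rot: [[0.831, -0.556, 0.0], [-0.556, -0.831, 0.0], [0.0, -0.0, -1.0]]
wrist_force: [-0.3, -0.0, -0.5]
gripper_width: 0.524
gripper_force: 29.9
```

>>> drive_tool(
  rows=[
    {"tx":0,"ty":0,"tz":0.05,"ax":0,"ay":0,"az":0,"claw":3},
    {"tx":0,"ty":0,"tz":0,"ax":0,"ay":0,"az":0,"claw":3},
    {"tx":0,"ty":0,"tz":0,"ax":0,"ay":0,"az":0,"claw":3},
  ],
)

```text
time_s: 20.25
tcp_pos: [0.4665, 0.2465, 0.074]
ee_rot: [[0.831, -0.556, 0.0], [-0.556, -0.831, 0.0], [0.0, -0.0, -1.0]]
wrist_force: [-0.5, -0.7, 3.9]
gripper_width: 0.52
gripper_force: 29.9
```

>>> drive_tool(
  rows=[
    {"tx":0,"ty":0,"tz":0,"ax":0,"ay":0,"az":0,"claw":4.7},
    {"tx":0,"ty":0,"tz":0,"ax":0,"ay":0,"az":0,"claw":5},
    {"tx":0,"ty":0,"tz":0,"ax":0,"ay":0,"az":0,"claw":5.5},
    {"tx":0,"ty":0,"tz":0,"ax":0,"ay":0,"az":0,"claw":6.5},
    {"tx":0,"ty":0,"tz":0,"ax":0,"ay":0,"az":0,"claw":6.5},
    {"tx":0,"ty":0,"tz":-0.3,"ax":0,"ay":0,"az":0,"claw":6.5},
    {"tx":0,"ty":0,"tz":-0.7,"ax":0,"ay":0,"az":0,"claw":6.5},
    {"tx":0,"ty":0,"tz":-1.2,"ax":0,"ay":0,"az":0,"claw":6.5},
    {"tx":0,"ty":0,"tz":-2,"ax":0,"ay":0,"az":0,"claw":6.5},
    {"tx":0,"ty":0,"tz":-2,"ax":0,"ay":0,"az":0,"claw":6.5},
  ],
)

```text
time_s: 21.08
tcp_pos: [0.4662, 0.2463, 0.1364]
ee_rot: [[0.831, -0.556, -0.001], [-0.556, -0.831, -0.001], [-0.0, 0.001, -1.0]]
wrist_force: [0.5, 0.4, -0.1]
gripper_width: 0.743
gripper_force: 0.0
```

>>> drive_tool(
  rows=[
    {"tx":0,"ty":0,"tz":-1.5,"ax":0,"ay":0,"az":0,"claw":6},
    {"tx":0,"ty":0,"tz":-1,"ax":0,"ay":0,"az":0,"claw":5},
    {"tx":0,"ty":0,"tz":-0.5,"ax":0,"ay":0,"az":0,"claw":4.5},
    {"tx":0,"ty":0,"tz":0,"ax":0,"ay":0,"az":0,"claw":4.5},
  ],
)

```text
time_s: 21.42
tcp_pos: [0.4668, 0.2469, 0.1668]
ee_rot: [[0.831, -0.556, 0.002], [-0.556, -0.831, 0.002], [0.001, -0.002, -1.0]]
wrist_force: [-0.9, -0.2, 0.3]
gripper_width: 0.56
gripper_force: 0.0
```

```bash
python3 go.py .4845 .3498 .16 -146.2
python3 - <<'E'
from meas import *
im,d=capture("top");P=cloud("top",d);Z=P[:,:,2];v,u=np.mgrid[:480,:640]
m=(u>165)&(u<315)&(v>180)&(v<280)&(abs(Z-.114)<.006)
k,l,st,c=cv2.connectedComponentsWithStats(m.astype(np.uint8))
print([(c[i].round(1).tolist(),int(st[i,4])) for i in range(1,k) if st[i,4]>60])
# tab: accumulate over frames, darkness-weighted centroid
im0=np.load("top0.npz")["im"]
for I in(im0,im):
    g=I.astype(float).mean(2);r=(abs(u-196.5)<6)&(abs(v-219.6)<5)
    w=np.clip(190-g,0,None)*r*(g<150);c=np.array([(w*u).sum(),(w*v).sum()])/w.sum()
    for zz in(.062,.066,.07):
        q=onz("top",[c],zz)[0][:2]-[.4845,.3498];print("tab",c,zz,q,np.degrees(np.arctan2(q[1],q[0])))
E
```

```text
t 21.4167 p [0.4668 0.2469 0.1668] psi -123.79 F [-0.9 -0.2  0.3] w 4.87
shift cm now-axes [-4.25 -9.53  0.7 ] target-axes [-7.56 -7.19  0.68] rot [-0.0025 -0.      0.3911]
[([284.3, 200.5], 252), ([254.8, 206.9], 254), ([225.6, 211.7], 209), ([290.1, 229.9], 252), ([260.8, 235.8], 234)]
tab [196.14213766 219.77770006] 0.062 [ 0.04473158 -0.00512642] -6.537805239714661
tab [196.14213766 219.77770006] 0.066 [ 0.04429891 -0.00603272] -7.754961359680344
tab [196.14213766 219.77770006] 0.07 [ 0.04386623 -0.00693903] -8.98891208545151
tab [196.62713679 219.38662049] 0.062 [ 0.04573994 -0.00638127] -7.942183198261767
tab [196.62713679 219.38662049] 0.066 [ 0.04530437 -0.00728397] -9.133766653362489
tab [196.62713679 219.38662049] 0.07 [ 0.0448688  -0.00818668] -10.340332131024153
```

>>> drive_tool(
  rows=[
    {"tx":-0.4,"ty":-1,"tz":0,"ax":0,"ay":0,"az":0,"claw":4.5},
    {"tx":-0.9,"ty":-2,"tz":0,"ax":0,"ay":0,"az":0,"claw":4.5},
    {"tx":-1.1,"ty":-2.4,"tz":0,"ax":0,"ay":0,"az":0,"claw":4.5},
    {"tx":-0.9,"ty":-2,"tz":0,"ax":0,"ay":0,"az":0,"claw":4.5},
    {"tx":-0.6,"ty":-1.4,"tz":0,"ax":0,"ay":0,"az":0,"claw":4.5},
    {"tx":-0.35,"ty":-0.75,"tz":0,"ax":0,"ay":0,"az":0.05,"claw":4.5},
    {"tx":0,"ty":0,"tz":0,"ax":0,"ay":0,"az":0.1,"claw":4.5},
    {"tx":0,"ty":0,"tz":0,"ax":0,"ay":0,"az":0.11,"claw":4.5},
    {"tx":0,"ty":0,"tz":0,"ax":0,"ay":0,"az":0.09,"claw":4.5},
    {"tx":0,"ty":0,"tz":0,"ax":0,"ay":0,"az":0.04,"claw":4.5},
  ],
)

```text
time_s: 22.3
tcp_pos: [0.4838, 0.35, 0.1638]
ee_rot: [[0.554, -0.832, -0.002], [-0.832, -0.554, -0.002], [0.001, 0.003, -1.0]]
wrist_force: [0.7, -0.3, -0.2]
gripper_width: 0.515
gripper_force: 0.0
```

>>> drive_tool(
  rows=[
    {"tx":0,"ty":0,"tz":1,"ax":0,"ay":0,"az":0,"claw":4.5},
    {"tx":0,"ty":0,"tz":1.5,"ax":0,"ay":0,"az":0,"claw":4.5},
    {"tx":0,"ty":0,"tz":1,"ax":0,"ay":0,"az":0,"claw":4.5},
    {"tx":0,"ty":0,"tz":0.5,"ax":0,"ay":0,"az":0,"claw":4.5},
    {"tx":0,"ty":0,"tz":0,"ax":0,"ay":0,"az":0,"claw":4.5},
    {"tx":0,"ty":0,"tz":0,"ax":0,"ay":0,"az":0,"claw":4.5},
    {"tx":0,"ty":0,"tz":0,"ax":0,"ay":0,"az":0,"claw":4.5},
  ],
)

```text
time_s: 22.88
tcp_pos: [0.4846, 0.3499, 0.126]
ee_rot: [[0.558, -0.83, 0.001], [-0.83, -0.558, 0.001], [-0.0, -0.001, -1.0]]
wrist_force: [-0.6, 0.3, -0.2]
gripper_width: 0.515
gripper_force: 0.0
```

```bash
python3 go.py .4845 .3498 .076 -146.2
```

```text
t 22.8833 p [0.4846 0.3499 0.126 ] psi -146.11 F [-0.6  0.3 -0.2] w 4.48
shift cm now-axes [0.   0.02 5.  ] target-axes [0.   0.01 5.  ] rot [-0.001   0.      0.0015]
```

>>> drive_tool(
  rows=[
    {"tx":0,"ty":0,"tz":0.5,"ax":0,"ay":0,"az":0,"claw":4.5},
    {"tx":0,"ty":0,"tz":0.8,"ax":0,"ay":0,"az":0,"claw":4.5},
    {"tx":0,"ty":0,"tz":0.9,"ax":0,"ay":0,"az":0,"claw":4.5},
    {"tx":0,"ty":0,"tz":0.9,"ax":0,"ay":0,"az":0,"claw":4.5},
    {"tx":0,"ty":0,"tz":0.8,"ax":0,"ay":0,"az":0,"claw":4.5},
    {"tx":0,"ty":0,"tz":0.6,"ax":0,"ay":0,"az":0,"claw":4.5},
    {"tx":0,"ty":0,"tz":0.3,"ax":0,"ay":0,"az":0,"claw":4.5},
    {"tx":0,"ty":0,"tz":0.1,"ax":0,"ay":0,"az":0,"claw":4.5},
    {"tx":0,"ty":0,"tz":0,"ax":0,"ay":0,"az":0,"claw":4.5},
    {"tx":0,"ty":0,"tz":0,"ax":0,"ay":0,"az":0,"claw":4.5},
  ],
)

```text
time_s: 23.72
tcp_pos: [0.4845, 0.3498, 0.0768]
ee_rot: [[0.557, -0.83, 0.001], [-0.83, -0.557, 0.0], [-0.0, -0.001, -1.0]]
wrist_force: [0.2, 0.3, 0.7]
gripper_width: 0.519
gripper_force: 0.0
```

>>> drive_tool(
  rows=[
    {"tx":0,"ty":0,"tz":0,"ax":0,"ay":0,"az":0,"claw":3},
    {"tx":0,"ty":0,"tz":0,"ax":0,"ay":0,"az":0,"claw":2},
    {"tx":0,"ty":0,"tz":0,"ax":0,"ay":0,"az":0,"claw":1.6},
    {"tx":0,"ty":0,"tz":0,"ax":0,"ay":0,"az":0,"claw":1.4},
    {"tx":0,"ty":0,"tz":0,"ax":0,"ay":0,"az":0,"claw":1.2},
    {"tx":0,"ty":0,"tz":0,"ax":0,"ay":0,"az":0,"claw":0.8},
    {"tx":0,"ty":0,"tz":0,"ax":0,"ay":0,"az":0,"claw":0.8},
    {"tx":0,"ty":0,"tz":0,"ax":0,"ay":0,"az":0,"claw":0.8},
  ],
)

```text
time_s: 24.38
tcp_pos: [0.4854, 0.3505, 0.0769]
ee_rot: [[0.558, -0.83, 0.003], [-0.83, -0.558, 0.002], [-0.0, -0.003, -1.0]]
wrist_force: [4.8, 1.8, -2.4]
gripper_width: 0.157
gripper_force: 30.0
```

```bash
python3 go.py .4845 .3498 .076 81; python3 -c "
from h import *;s=sense();print(s['gripper_force'],s['joints'],s['moment'])"
```

```text
t 24.3833 p [0.4854 0.3505 0.0769] psi -146.12 F [ 4.8  1.8 -2.4] w 1.37
shift cm now-axes [0.01 0.11 0.09] target-axes [ 0.08 -0.08  0.09] rot [-1.2000e-03  4.0000e-03  2.3192e+00]
29.999283808283508 [ 5.13331085e+01  2.73551681e+01 -1.40663108e+01  4.92515433e-02
 -4.83932091e+01 -1.74824001e+01] [ 0.59819475 -1.34888128  0.05431768]
```

>>> drive_tool(
  rows=[
    {"tx":0,"ty":-0.1,"tz":0,"ax":0,"ay":0,"az":0.02,"claw":0.8},
    {"tx":0,"ty":0,"tz":0,"ax":0,"ay":0,"az":0.04,"claw":0.8},
    {"tx":0,"ty":0,"tz":0,"ax":0,"ay":0,"az":0.07,"claw":0.8},
    {"tx":0,"ty":0,"tz":0,"ax":0,"ay":0,"az":0.09,"claw":0.8},
    {"tx":0,"ty":0,"tz":0,"ax":0,"ay":0,"az":0.09,"claw":0.8},
    {"tx":0,"ty":0,"tz":0,"ax":0,"ay":0,"az":0.09,"claw":0.8},
    {"tx":0,"ty":0,"tz":0,"ax":0,"ay":0,"az":0.09,"claw":0.8},
    {"tx":0,"ty":0,"tz":0,"ax":0,"ay":0,"az":0.09,"claw":0.8},
    {"tx":0,"ty":0,"tz":0,"ax":0,"ay":0,"az":0.09,"claw":0.8},
    {"tx":0,"ty":0,"tz":0,"ax":0,"ay":0,"az":0.09,"claw":0.8},
  ],
)

```text
time_s: 25.22
tcp_pos: [0.4845, 0.3503, 0.0769]
ee_rot: [[-0.173, -0.985, -0.001], [-0.985, 0.173, 0.0], [0.0, 0.001, -1.0]]
wrist_force: [0.1, 1.5, 2.4]
gripper_width: 0.157
gripper_force: 30.0
```

```bash
python3 go.py .4854 .3505 .076 81; python3 -c "
from h import *;s=sense();print(s['gripper_force'],s['joints'],s['moment'])"
```

```text
t 25.2167 p [0.4845 0.3503 0.0769] psi 170.02 F [0.1 1.5 2.4] w 1.37
shift cm now-axes [-0.04 -0.09  0.09] target-axes [-0.09  0.03  0.09] rot [ 6.0000e-04 -8.0000e-04  1.5537e+00]
29.996248832903802 [ 5.13510068e+01  2.73861354e+01 -1.39797472e+01 -5.53940894e-02
 -4.86629337e+01 -6.12948129e+01] [0.6986151  0.20289155 0.03308471]
```

>>> drive_tool(
  rows=[
    {"tx":0,"ty":0,"tz":0,"ax":0,"ay":0,"az":0.09,"claw":0.8},
    {"tx":0,"ty":0,"tz":0,"ax":0,"ay":0,"az":0.09,"claw":0.8},
    {"tx":0,"ty":0,"tz":0,"ax":0,"ay":0,"az":0.09,"claw":0.8},
    {"tx":0,"ty":0,"tz":0,"ax":0,"ay":0,"az":0.09,"claw":0.8},
    {"tx":0,"ty":0,"tz":0,"ax":0,"ay":0,"az":0.09,"claw":0.8},
    {"tx":0,"ty":0,"tz":0,"ax":0,"ay":0,"az":0.09,"claw":0.8},
    {"tx":0,"ty":0,"tz":0,"ax":0,"ay":0,"az":0.09,"claw":0.8},
    {"tx":0,"ty":0,"tz":0,"ax":0,"ay":0,"az":0.09,"claw":0.8},
    {"tx":0,"ty":0,"tz":0,"ax":0,"ay":0,"az":0.09,"claw":0.8},
    {"tx":0,"ty":0,"tz":0,"ax":0,"ay":0,"az":0.09,"claw":0.8},
  ],
)

```text
time_s: 26.05
tcp_pos: [0.4836, 0.351, 0.0769]
ee_rot: [[-0.879, -0.476, -0.002], [-0.476, 0.879, 0.001], [0.001, 0.002, -1.0]]
wrist_force: [-4.3, 4.3, 2.3]
gripper_width: 0.157
gripper_force: 30.0
```

>>> drive_tool(
  rows=[
    {"tx":0,"ty":0,"tz":0,"ax":0,"ay":0,"az":0.09,"claw":0.8},
    {"tx":0,"ty":0,"tz":0,"ax":0,"ay":0,"az":0.09,"claw":0.8},
    {"tx":0,"ty":0,"tz":0,"ax":0,"ay":0,"az":0.09,"claw":0.8},
    {"tx":0,"ty":0,"tz":0,"ax":0,"ay":0,"az":0.09,"claw":0.8},
    {"tx":0,"ty":0,"tz":0,"ax":0,"ay":0,"az":0.07,"claw":0.8},
    {"tx":0,"ty":0,"tz":0,"ax":0,"ay":0,"az":0.05,"claw":0.8},
    {"tx":0,"ty":0,"tz":0,"ax":0,"ay":0,"az":0.02,"claw":0.8},
    {"tx":0,"ty":0,"tz":0,"ax":0,"ay":0,"az":0,"claw":0.8},
    {"tx":0,"ty":0,"tz":0,"ax":0,"ay":0,"az":0,"claw":0.8},
    {"tx":0,"ty":0,"tz":0,"ax":0,"ay":0,"az":0,"claw":0.8},
  ],
)

```text
time_s: 26.88
tcp_pos: [0.4834, 0.3516, 0.0769]
ee_rot: [[-1.0, -0.001, -0.002], [-0.001, 1.0, 0.002], [0.002, 0.002, -1.0]]
wrist_force: [-5.5, 6.4, 2.8]
gripper_width: 0.162
gripper_force: 30.0
```

```bash
python3 go.py .4854 .3505 .076 81; python3 -c "
from h import *;s=sense();print(s['gripper_force'],s['joints'],s['moment'])
im,d=capture('side');c=proj('side',[[.5,.345,.08]])[0].astype(int);y0,x0=c[1]-30,c[0]-40
cv2.imwrite('pics/sD.png',cv2.resize(im[y0:y0+60,x0:x0+80],None,fx=8,fy=8)[:,:,::-1])"
```

```text
t 26.8833 p [0.4834 0.3516 0.0769] psi 90.05 F [-5.5  6.4  2.8] w 1.41
shift cm now-axes [-0.2  -0.11  0.09] target-axes [-0.21 -0.08  0.09] rot [ 0.0019 -0.0019  0.1579]
30.000313161872327 [  51.45432519   27.36842536  -13.95449853   -0.20179396  -48.64992782
 -141.27506551] [ 1.6610476   1.27726915 -0.10291863]
```

View pics/sD.png

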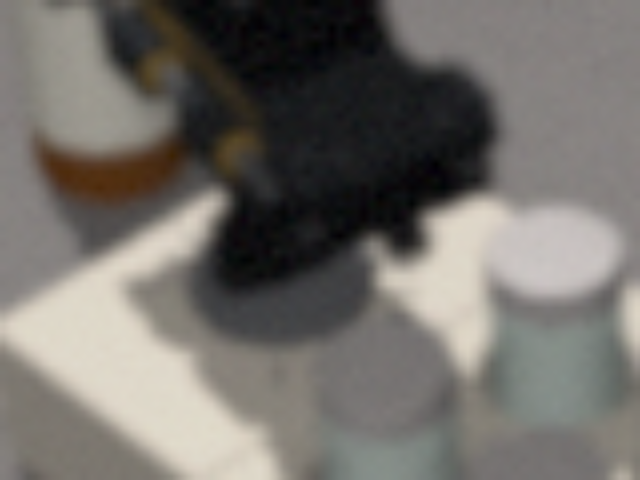

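The dial hasn't slipped in the grip and the forces are small. It needs another 0.16 rad, then I'll release, back off and look.

>>> drive_tool(
  rows=[
    {"tx":0,"ty":0,"tz":0,"ax":0,"ay":0,"az":0.04,"claw":0.8},
    {"tx":0,"ty":0,"tz":0,"ax":0,"ay":0,"az":0.05,"claw":0.8},
    {"tx":0,"ty":0,"tz":0,"ax":0,"ay":0,"az":0.04,"claw":0.8},
    {"tx":0,"ty":0,"tz":0,"ax":0,"ay":0,"az":0.02,"claw":0.8},
    {"tx":0,"ty":0,"tz":0,"ax":0,"ay":0,"az":0.008,"claw":0.8},
    {"tx":0,"ty":0,"tz":0,"ax":0,"ay":0,"az":0,"claw":0.8},
    {"tx":0,"ty":0,"tz":0,"ax":0,"ay":0,"az":0,"claw":0.8},
    {"tx":0,"ty":0,"tz":0,"ax":0,"ay":0,"az":0,"claw":0.8},
  ],
)

```text
time_s: 27.6
tcp_pos: [0.4834, 0.3518, 0.0769]
ee_rot: [[-0.988, 0.156, -0.002], [0.156, 0.988, 0.002], [0.002, 0.002, -1.0]]
wrist_force: [-5.0, 6.0, 2.4]
gripper_width: 0.157
gripper_force: 30.0
```

>>> drive_tool(
  rows=[
    {"tx":0,"ty":0,"tz":0,"ax":0,"ay":0,"az":0,"claw":1.6},
    {"tx":0,"ty":0,"tz":0,"ax":0,"ay":0,"az":0,"claw":2.5},
    {"tx":0,"ty":0,"tz":0,"ax":0,"ay":0,"az":0,"claw":4},
    {"tx":0,"ty":0,"tz":0,"ax":0,"ay":0,"az":0,"claw":4.5},
    {"tx":0,"ty":0,"tz":-0.5,"ax":0,"ay":0,"az":0,"claw":4.5},
    {"tx":0,"ty":0,"tz":-1,"ax":0,"ay":0,"az":0,"claw":4.5},
    {"tx":0,"ty":0,"tz":-1.5,"ax":0,"ay":0,"az":0,"claw":4.5},
    {"tx":0,"ty":0,"tz":-2,"ax":0,"ay":0,"az":0,"claw":4.5},
    {"tx":0,"ty":0,"tz":-2,"ax":0,"ay":0,"az":0,"claw":4.5},
    {"tx":0,"ty":0,"tz":-1,"ax":0,"ay":0,"az":0,"claw":4.5},
  ],
)

```text
time_s: 28.43
tcp_pos: [0.4863, 0.3507, 0.1602]
ee_rot: [[-0.988, 0.155, 0.004], [0.155, 0.988, 0.003], [-0.003, 0.004, -1.0]]
wrist_force: [1.3, 1.7, 0.2]
gripper_width: 0.514
gripper_force: 0.0
```

```bash
python3 go.py .484 .30 .16 81
```

```text
t 28.4333 p [0.4863 0.3507 0.1602] psi 81.06 F [1.3 1.7 0.2] w 4.47
shift cm now-axes [-0.56 -5.05  0.01] target-axes [-0.57 -5.05  0.02] rot [0.0037 0.0033 0.001 ]
```

>>> drive_tool(
  rows=[
    {"tx":0.5,"ty":0,"tz":-1,"ax":0,"ay":0,"az":0,"claw":4.5},
    {"tx":1.2,"ty":0,"tz":-1.5,"ax":0,"ay":0,"az":0,"claw":4.5},
    {"tx":2,"ty":0,"tz":-1.5,"ax":0,"ay":0,"az":0,"claw":4.5},
    {"tx":2.5,"ty":0,"tz":-1,"ax":0,"ay":0,"az":0,"claw":4.5},
    {"tx":2.5,"ty":0,"tz":0,"ax":0,"ay":0,"az":0,"claw":4.5},
    {"tx":2,"ty":0,"tz":0,"ax":0,"ay":0,"az":0,"claw":4.5},
    {"tx":1.5,"ty":0,"tz":0,"ax":0,"ay":0,"az":0,"claw":4.5},
    {"tx":0.8,"ty":0,"tz":0,"ax":0,"ay":0,"az":0,"claw":4.5},
    {"tx":0,"ty":0,"tz":0,"ax":0,"ay":0,"az":0,"claw":4.5},
  ],
)

```text
time_s: 29.18
tcp_pos: [0.3552, 0.3702, 0.2067]
ee_rot: [[-0.988, 0.154, -0.001], [0.154, 0.988, -0.0], [0.0, -0.0, -1.0]]
wrist_force: [0.1, 0.4, 0.1]
gripper_width: 0.518
gripper_force: 0.0
```

Run:
```python
from meas import *
v,u=np.mgrid[:480,:640]
ims=[];Ps=[]
for i in range(8):
    im,d=capture("top");ims.append(im.astype(float));Ps.append(d)
sd=[capture("side")[0].astype(float) for i in range(8)]
im=np.mean(ims,0);P=cloud("top",np.median(Ps,0));Z=P[:,:,2]
c,a,n,L=meas_dial(im,P);print("bar",c,np.degrees(np.arctan2(a[1],a[0])),n,L)
m=(u>165)&(u<315)&(v>180)&(v<280)&(abs(Z-.114)<.006)
k,l,st,cc=cv2.connectedComponentsWithStats(m.astype(np.uint8))
print([(cc[i].round(1).tolist(),int(st[i,4]),np.median(Z[l==i]).round(4)) for i in range(1,k) if st[i,4]>60])
A=cv2.resize(im[200:262,165:225].astype(np.uint8),None,fx=6,fy=6,interpolation=2)
q=proj("side",[[.49,.348,.07]])[0].astype(int)
B=cv2.resize(np.mean(sd,0)[q[1]-31:q[1]+31,q[0]-35:q[0]+35].astype(np.uint8),None,fx=6,fy=6,interpolation=2)
print(q)
cv2.imwrite("pics/dial2.png",np.hstack([A,B])[:,:,::-1])
np.savez("dial.npz",im=im,sd=np.mean(sd,0),Z=Z)
```

```text
bar [0.48450103 0.34970792] 171.65957237906943 121 [0.01624101 0.04720199]
[([284.3, 200.4], 263, np.float64(0.1148)), ([254.8, 206.7], 263, np.float64(0.1145)), ([224.6, 212.7], 264, np.float64(0.1146)), ([290.2, 229.9], 265, np.float64(0.1146)), ([260.4, 236.3], 263, np.float64(0.1147)), ([231.4, 242.2], 268, np.float64(0.1145))]
[252 186]
```

View pics/dial2.png

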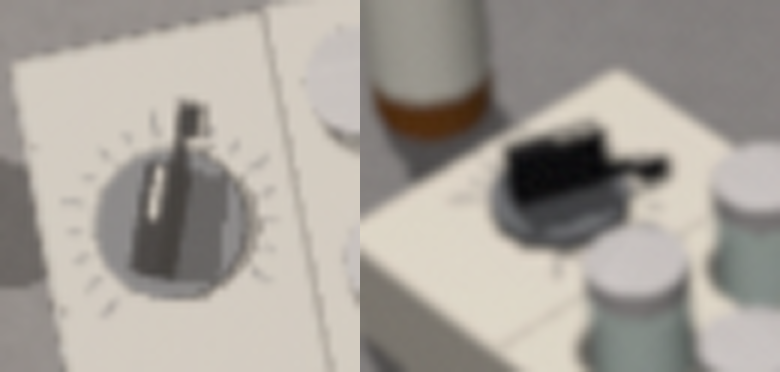

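The top crop shows the fin (185,150) running straight into the tab (188,115), and all six lids sit at the same height. One finer check of the remaining angle.

Run:
```python
from meas import *
z=np.load("dial.npz")
def run(n,img):
    f=8;g=img.mean(2).astype(np.float32)
    v,u=np.mgrid[0:480:1,0:640:1]
    c=proj(n,[[.49,.348,.07]])[0].astype(int);x0,y0=c[0]-32,c[1]-32
    s=cv2.resize(g[y0:y0+64,x0:x0+64],None,fx=f,fy=f,interpolation=cv2.INTER_CUBIC)
    V,U=np.mgrid[:s.shape[0],:s.shape[1]];uv=np.c_[(U.ravel()+.5)/f-.5+x0,(V.ravel()+.5)/f-.5+y0]
    for nm,zz,r0,r1 in(("tab",.070,.041,.051),("fin",.072,.0345,.0375),("fin",.072,.027,.034)):
        q=onz(n,uv,zz)[:,:2]-[.4845,.3498];r=np.hypot(*q.T);a=np.degrees(np.arctan2(q[:,1],q[:,0]))
        for th in(85,100,115):
            m=(r>r0)&(r<r1)&(abs(a+9)<18)&(s.ravel()<th)
            if m.sum()>30:print(n,nm,th,m.sum(),round(a[m].mean(),2),"edges",np.percentile(a[m],[3,97]).round(1))
run("top",z["im"]);run("side",z["sd"])
```

```text
top tab 85 412 -8.5 edges [-11.8  -5.3]
top tab 100 608 -8.35 edges [-12.5  -4.2]
top tab 115 779 -8.29 edges [-13.3  -3.3]
top fin 100 31 -6.22 edges [-8.2 -4.5]
top fin 115 103 -6.26 edges [-9.3 -3.4]
top fin 85 176 -7.01 edges [-10.8  -3.2]
top fin 100 350 -6.83 edges [-13.1  -0.5]
top fin 115 483 -6.88 edges [-15.1   1.5]
side tab 85 508 -10.06 edges [-17.6  -3.3]
side tab 100 647 -10.0 edges [-18.9  -1.8]
side tab 115 790 -10.04 edges [-20.3  -0.5]
side fin 85 163 -8.21 edges [-16.7   0.4]
side fin 100 219 -8.05 edges [-19.1   2.5]
side fin 115 270 -8.53 edges [-21.7   4. ]
side fin 85 391 -1.99 edges [-11.2   7.9]
side fin 100 466 -3.06 edges [-13.9   8.1]
side fin 115 552 -5.01 edges [-21.5   8.1]
```

The bar angle is −8.4° from the camera and −8.9° from the grip. The tab measures −8.4° in the top view and −10° in the side view, so they agree to within about 1.5°. I'm handing the job in.

```bash
python3 -c "
from h import *;print(finish_job())"
```

```text
the job is handed in; nothing more can be done
None
```

I handed the job in at about 30 s: both spare jars are fully seated in the empty pockets, the dial pointer lines up with the marker tab to within about 2°, and I felt no contact with the other items on any move, though I did not re-measure them at the end.

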